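# Hold the balance beam of a stiffness tester on its target reading

## Robot

A 6-joint arm with a two-finger parallel gripper is mounted at the origin on the work surface. World frame = base frame: x ahead of the robot, y to its left, z up, the work surface at z = 0. Lengths are in mm, angles in rad, forces in N, time in s.
With the tool pointing down it reaches from about 275 to 725 mm from the base axis. Payload 15.9 kg.
Tool frame: the origin (TCP) lies at the very end of the fingers, on their centre line; the grasp point (between the pads) lies 19 mm behind it; z points along the fingers, y is the line along which they close (so a half turn about z gives the same grasp; the last joint's range is limited). The gripper opens to 85 mm and grips with 20 to 120 N. Pads are 22 mm wide; open, the fingers measure 114 mm over their backs; the gripper's body (76 mm by 85 mm) begins 54 mm behind the grasp point. The pads swing forward as they close: fully open they stand 13 mm farther back than shut.
Start: joints at [-1.306, 0.213, -0.034, 1.323, 0, 1.571], TCP at [130.853, -482.559, 231.306] pointing down, gripper open.
Joint ranges: [-2.98, 2.98], [-0.74, 1.72], [-1.14, 1.35], [-2.1, 2.04], [-1.57, 1.44], [-3.14, 3.14]. Speed limits (rad/s): [1.89, 1.89, 2.39, 2.57, 3.14, 3.14].

## Interface

Orientations are given as [roll, pitch, yaw] about the fixed x, y, z axes, in that order (R = Rz(yaw) Ry(pitch) Rx(roll)).
In Python, from plant import bot gives the robot as it stands.
- The arm moves only by the tool step_arm, never from a script. Its argument "increments" is a list of rows, each an object with "travel": the shift along the tool's x, y, z in mm, a list of three; "angular": the turn, a rotation vector about the tool's x, y, z in degrees, a list of three. A call has 1 to 5 rows; each row shifts and turns the commanded pose from where the row before left it, along the tool's axes as they then stand; what a row does not reach is not made up. A row lasts 1/10 s, in which the tool goes at most 50 mm and 8.59 degrees, less where a joint would pass 70% of its speed; a pose out of reach is approached as far as the arm can. A call is refused whole if a number of a shift passes 50 or a number of a turn 8.59, either way. A call with a gripper value outside its range is refused whole. "fingers" is the finger opening in mm, from 0 to 85.4, set as the call begins (left out, the last holds). The fingers move at their own pace and stop on an object; "force" is the grip in N (left out, the last holds). Time passes only in rows, so rows that do not move let the fingers close. It gives the time, the measured TCP pose, the force, the opening and the grip force at its end, in the units of the state.
- bot.observe(): the state, without advancing time (a new reading comes with each control period).
- bot.camera(name): name is "side" or "top" or "wrist"; returns a dict with "frame" (400x640x3 uint8, blue, green, red), "fx", "fy", "cx", "cy" (pixels), "rvec" (rotation vector, rad) and "tvec" (3), from world to camera coordinates, as OpenCV has them. Camera axes: x right, y down, z forward; pixel columns grow to the right and rows downward; lengths in mm; the calibration is good to about 2 mm. A picture is of the moment at which its call begins. There is no depth.
- bot.close_job(): hands the job in; it is judged then, once.
The state is a dict: "clock": time; "joint_positions": joint angles; "joint_velocities": joint speeds; "tau": joint torques, N m; "position": TCP position; "orientation": TCP orientation; "force": force on the tool from outside, world axes, zero at the start; "moment": the same for the moment, N m; "finger_gap": finger opening in mm; "gripper_force": force on a finger pad.
Only numpy, scipy, OpenCV 4.12 (cv2) and the standard library are available. Lean on these libraries where they do the work, as an engineer would, in place of code of your own. Each camera call takes 0.05 s, during which the arm holds its last target. There are 200 camera calls.

## Task

Check the balance beam of the stiffness tester: work it only by the orange crank grip of the hand lever, lift the beam off its rest, bring its green pointer in line with the red target hand and keep it there for at least 6 seconds. Then lower the beam gently back onto the same rest, bring the lever back to level and let go. The beam is top-heavy and will not stay up by itself: never touch the beam or move the target hand, never let it fall across onto the opposite rest or slam down, and leave the other things on the bench alone.

Things in the scene. Friction and masses are not known exactly. Their poses are not given: they have to be found in the camera images.
- tester: fixed stiffness tester: blue base 170 x 240 x 22 mm, white column 56 x 75 mm up to 202 mm, white scale arc above. Origin: under the column, at bench height; x: horizontal, away from the lever side (at yaw 0 away from the robot); y: left seen from the lever side; z: up. All its moving parts turn about one axis along its x, 170 mm above the bench
- pivot (a point): point on that axis in the plane in which the pointer swings, 58 mm along the tester's +x and 170 mm above the bench; axes as the tester's
- lever (a joint): angle of the hand lever, rad: 0 level, positive as the grip rises; stops at -0.4 and 0.5. Friction (0.18 N m nominal) holds it where it is left. It carries a fork with two black rest pins, one on each side of the pointer, so the rests turn with the lever
- grip (a point): middle of the orange crank grip: round bar 26 mm in diameter, 74 mm long, along the tester's x, free at the robot side, its inner end on the lever arm; pinch it from above across the tester's y. At lever angle a it is at (-98, -200 cos a, 170 + 200 sin a) mm in the tester's frame. It turns with the lever and can roll between the pads
- rocker (a joint): angle of the beam relative to the lever, rad, same sense as the lever (-y end up): the pointer's tilt from upright is lever + rocker (positive: towards the tester's +y). A torsion spring, 0.07 N m/rad nominal, pulls it to 0. Rests at -0.55 (beam lies there at the start) and 0.55. Damping about 0.004 N m s/rad, no friction
- beam: top-heavy balance beam on the tester's far side: bar 300 mm along y, 56 mm brass disc at each end, green pointer with a small disc. Origin on the axis, z along the pointer. 1.69 kg, inertia 0.0342 kg m2, tipping moment 0.115 N m x sin(tilt) (all nominal, varying together up to 20 %), more than the spring carries: inertia x tilt acceleration = tipping moment - 0.07 x rocker
- pointer_tip (a point): tip of the green pointer, 175 mm from the axis; its z axis runs along the pointer
- target (a joint): angle of the red target hand from upright, rad, same sense as the pointer's tilt; the reading to be held is tilt = this value. Not to be moved.
- target_tip (a point): the point in the pointer's plane, 175 mm from the axis, where the pointer tip stands at the target reading; z along the red target hand (10 mm wide, with a 16 mm red head), which stands 17 mm behind the pointer on the scale arc
- jar: bystander: white jar, 72 mm diameter, 110 mm high, loose; origin under its centre
- beaker: bystander: white beaker, 72 mm diameter, 90 mm high, loose; origin under its centre
- weight0: bystander: brass weight, 44 mm diameter, 36 mm high, loose in the blue tray; origin under its centre
- weight1: bystander: brass weight, 36 mm diameter, 30 mm high, loose in the blue tray; origin under its centre
- weight2: bystander: brass weight, 30 mm diameter, 24 mm high, loose in the blue tray; origin under its centre
- driver: bystander: screwdriver lying loose on the bench; origin under its middle
- spool: bystander: yellow ring spool, 80 mm diameter, 45 mm high, loose; origin under its centre

How it is judged:
By the outcome, as a careful person would: the job done as asked, in the order asked, and still so for the second after the job is handed in, with the robot touching nothing.
It also fails if it takes over 72 s, if anything falls off the work surface, if the arm or the gripper's body presses on something with over 40 N, if the wrist force passes 120 N, or if a joint passes its speed limit or range.

## Working session

There is one attempt and no reset: what is moved stays moved. The work goes in short steps, Python scripts to look and compute and a tool call to move; the robot and the scene stay as the last step left them, time stands still between calls to the robot, and variables do not carry over. Pictures are saved under pics/ and viewed, at most 10 in all, crops included, and the job is handed in when it is done.

Besides the shell and the picture viewer there is one more tool, called after "Call:" by a JSON object that holds its "api" and its "payload", one argument or row to a line. step_arm: Moves the arm, as the interface text tells. Its arguments: {"type":"object","properties":{"increments":{"type":"array"},"fingers":{"type":"number"},"force":{"type":"number"}},"required":["increments"]}

```bash
ls; mkdir -p pics
python3 - <<'E'
from plant import bot
import cv2,numpy as np,pickle
print(bot.observe())
for n in("side","top"):
    c=bot.camera(n); pickle.dump(c,open(f"{n}0.pkl","wb")); cv2.imwrite(f"pics/{n}0.png",c["frame"])
    R=cv2.Rodrigues(np.array(c["rvec"]))[0]; print(n,c["fx"],c["cx"],c["cy"],-R.T@np.ravel(c["tvec"]),R[2])
E
```

```text
pics
{'clock': 0.0, 'joint_positions': array([-1.30600726e+00,  2.13375326e-01, -3.50291232e-02,  1.32350368e+00,
        2.61152988e-05,  1.57077880e+00]), 'joint_velocities': array([-0.00109487, -0.00102525, -0.00025407, -0.00118679, -0.00110466,
        0.00049636]), 'tau': array([-3.37679943e-03, -6.86162353e+01,  4.87112188e+01,  1.76812615e-02,
       -1.19434330e-04, -2.01725288e-05]), 'position': array([ 130.77474426, -482.2543345 ,  230.81847907]), 'orientation': array([-3.14048085e+00, -2.61347741e-05,  2.64806570e-01]), 'force': array([0.06116001, 0.14778859, 0.11028058]), 'moment': array([-0.02038603,  0.00492199,  0.00721043]), 'gripper_force': 0.0, 'finger_gap': 85.42647931684041}
side 390.2829723705088 319.4513074842176 190.19625773123138 [   90.81198704 -1075.4464115    956.54809506] [ 0.33110168  0.77157249 -0.54318281]
top 452.0452932591324 318.82671225354403 196.6085868501345 [ 451.40147643  -30.4769322  1741.9185309 ] [ 6.41795298e-02 -1.68622772e-04 -9.97938355e-01]
```

View pics/side0.png

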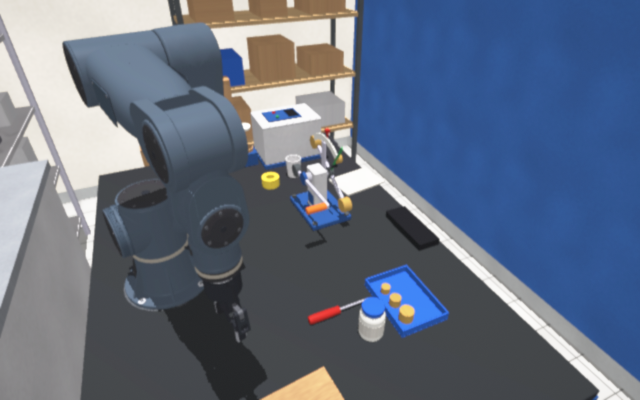

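View pics/top0.png

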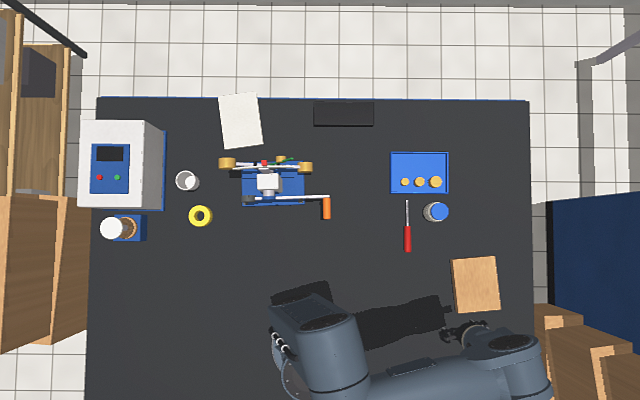

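The side view shows the tester around (320,190) with the orange grip at (316,209). In the top view the column is at (268,182), the grip at (326,208), the red head at (264,163) and the green pointer at about (287,159). Next I'll take enlarged crops and the wrist view.

```bash
cat > h.py <<'E'
import cv2,numpy as np,pickle
def ray(c,uv):
    R=cv2.Rodrigues(np.array(c["rvec"],float))[0]; o=-R.T@np.ravel(c["tvec"])
    d=R.T@np.array([(uv[0]-c["cx"])/c["fx"],(uv[1]-c["cy"])/c["fy"],1.]); return o,d/np.linalg.norm(d)
def onz(c,uv,z):
    o,d=ray(c,uv); return o+d*(z-o[2])/d[2]
def tri(rs):
    A=sum(np.eye(3)-np.outer(d,d) for o,d in rs); b=sum((np.eye(3)-np.outer(d,d))@o for o,d in rs)
    return np.linalg.solve(A,b)
def proj(c,p):
    return cv2.projectPoints(np.array(p,float).reshape(-1,3),np.array(c["rvec"],float),np.array(c["tvec"],float),np.array([[c["fx"],0,c["cx"]],[0,c["fy"],c["cy"]],[0,0,1]]),None)[0].reshape(-1,2)
def mask(f,h0,h1,s=110,v=60):
    h=cv2.cvtColor(f,cv2.COLOR_BGR2HSV); return cv2.inRange(h,(h0,s,v),(h1,255,255))
E
python3 - <<'E'
from h import *
from plant import bot
t=pickle.load(open("top0.pkl","rb"));s=pickle.load(open("side0.pkl","rb"))
w=bot.camera("wrist");print(w["fx"],w["rvec"],w["tvec"]);R=cv2.Rodrigues(np.array(w["rvec"]))[0];print(-R.T@np.ravel(w["tvec"]),R[2])
a=cv2.resize(t["frame"][140:230,205:345],None,fx=4,fy=4,interpolation=cv2.INTER_NEAREST)[:300]
b=cv2.resize(s["frame"][120:235,280:370],None,fx=2.6,fy=2.6)[:300]
o=np.zeros((600,800,3),np.uint8);o[:300,:560]=a;o[:b.shape[0],562:562+b.shape[1]]=b;o[300:,:480]=cv2.resize(w["frame"],(480,300));cv2.imwrite("pics/m1.png",o)
for n,c,x0,y0,x1,y1 in(("t",t,205,140,345,230),("s",s,280,120,370,235)):
  for nm,h0,h1 in(("orange/brass",5,24),("red",0,4),("red2",172,180),("green",45,85),("blue",100,125)):
    m=np.zeros(c["frame"].shape[:2],np.uint8);m[y0:y1,x0:x1]=mask(c["frame"],h0,h1)[y0:y1,x0:x1]
    k,l,st,ce=cv2.connectedComponentsWithStats(m)
    for i in range(1,k):
      if st[i,4]>4:print(n,nm,st[i],ce[i].round(1),cv2.mean(c["frame"],(l==i).astype(np.uint8))[:3])
E
```

```text
348.5343109450953 [-2.2985144   1.75795794  0.26506239] [-498.86853681  -39.34396642  379.93704764]
[ 202.02763603 -462.48751627  374.24598389] [-0.28362396 -0.0759242  -0.95592519]
t orange/brass [276 156  10   7  50] [279.8 158.2] (92.52, 168.78, 209.66)
t orange/brass [219 158  17  12 187] [226.6 163.2] (86.27807486631015, 157.01069518716577, 193.2085561497326)
t orange/brass [298 162  15  11 139] [305.2 166.8] (88.7338129496403, 162.7841726618705, 200.2589928057554)
t orange/brass [323 198   8  22 169] [326.5 208.2] (61.03550295857988, 128.14792899408283, 223.85798816568047)
t orange/brass [205 206   8  20  50] [209.  216.3] (49.980000000000004, 130.3, 151.02)
t red [261 160   6   6  32] [263.8 162.4] (67.875, 73.40625, 220.34375)
t green [282 157  12   5  24] [287.7 159.2] (67.08333333333333, 123.33333333333333, 53.875)
t green [270 162   8   3  12] [273.5 163.3] (60.0, 111.25, 37.58333333333333)
t blue [268 161   8   2  14] [271.4 161.5] (136.2142857142857, 91.42857142857142, 63.5)
t blue [279 160  25   5  68] [290.8 162.4] (170.86764705882354, 100.30882352941177, 59.1764705882
[... 865 characters left out ...]
0.8] (66.7, 104.2, 52.2)
s green [333 162   2   3   5] [333.6 163.2] (59.400000000000006, 91.60000000000001, 47.2)
s blue [357 120  13  32 338] [363.6 133.4] (143.21597633136093, 84.95562130177514, 50.60650887573964)
s blue [351 129   1   7   7] [351. 132.] (136.7142857142857, 88.71428571428571, 63.14285714285714)
s blue [302 155  18   7  68] [310.4 157.9] (118.55882352941177, 74.1029411764706, 51.05882352941176)
s blue [280 162   5   5  20] [282.  163.9] (121.2, 75.4, 51.650000000000006)
s blue [300 171   7  14  58] [302.9 177.4] (130.5344827586207, 80.48275862068965, 54.172413793103445)
s blue [ 290  191   61   40 1023] [319.5 211.1] (158.069403714565, 93.52688172043011, 57.04007820136852)
```

View pics/m1.png

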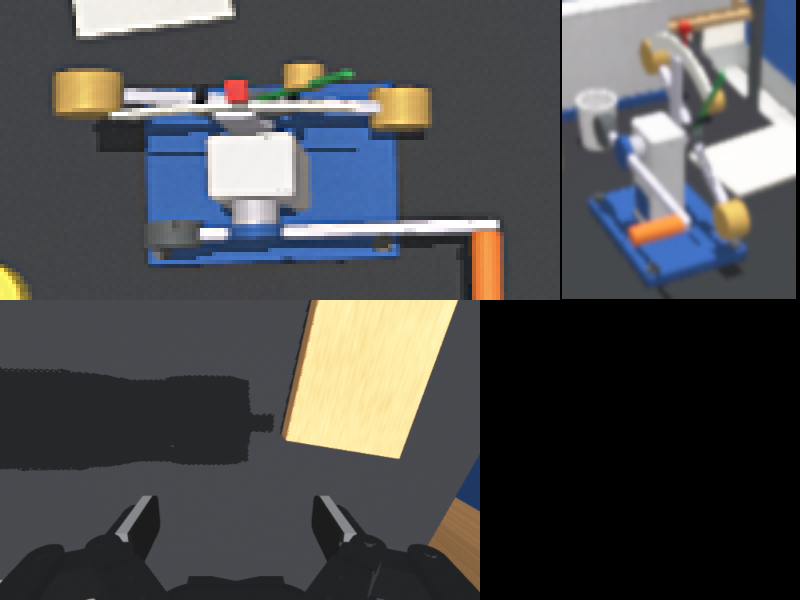

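The crops show the red head at top-view pixel (264,162). The green pointer runs from (270,163) to (293,158), the two brass end discs are at (226,163) and (305,167), and the grip is at (326,208). The wrist camera looks down past the fingers, so it won't see the pointer. I'll triangulate with the top and side views instead.

Run:
```python
from h import *
t=pickle.load(open("top0.pkl","rb"));s=pickle.load(open("side0.pkl","rb"))
P={}
for n,a,b in(("discR",(305.2,166.8),(345.1,203.7)),("discL",(226.6,163.2),(314.7,142.2)),("pdisc",(279.8,158.2),(339.3,159.2)),("grip",(326.5,208.2),(315.6,207.7)),("red",(263.8,162.4),(326.8,131.4)),("tip",(293,157.5),(340.5,149))):
    p=tri([ray(t,a),ray(s,b)]);P[n]=p;print(n,p.round(1),(proj(t,p)[0]-a).round(2),(proj(s,p)[0]-b).round(2))
d=P["discR"]-P["discL"];print("len",np.linalg.norm(d),"yaw",np.arctan2(d[0],-d[1]),"tilt",np.arctan2(d[2],np.hypot(d[0],d[1])),(P["discR"]+P["discL"])/2)
# base corners: minAreaRect of blue base in top at z=22
m=np.zeros((400,640),np.uint8);m[165:210,238:308]=mask(t["frame"],100,125)[165:210,238:308]
q=np.argwhere(m)[:,::-1].astype(np.float32)
w=np.array([onz(t,u,22)[:2] for u in q],np.float32);r=cv2.minAreaRect(w);print(r)
ed=[onz(t,u,170) for u in((330,195.5),(282,196.5))];print("lever-ish",ed)
```

```text
discR [667.   19.8  95.3] [ 0.08 -0.18] [-0.18  0.02]
discL [654.7 278.3 245.2] [-0.25  0.63] [ 0.54 -0.04]
pdisc [676.3  99.5 248.1] [ 0.22 -0.51] [-0.49  0.05]
grip [512.3 -57.8 172. ] [ 0.01 -0.03] [-0.03  0.  ]
red [645.1 140.6 352.1] [-0.06  0.16] [ 0.14 -0.01]
tip [663.6  53.8 315.8] [-0.47  1.08] [ 1.03 -0.11]
len 299.09450780656766 yaw 0.04761961797585686 tilt -0.5246855147553897 [660.88557676 149.04864954 170.24366464]
((601.6296997070312, 146.76461791992188), (153.37109375, 241.21109008789062), 0.5652820467948914)
lever-ish [array([556.67020835, -69.65177441, 170.        ]), array([551.87266182,  97.57533771, 170.        ])]
```

Call:
{"api": "step_arm", "payload": {
  "increments": [
    {"travel":[15,-10,-3],"angular":[0,0,0]},
    {"travel":[31,-20.5,-5],"angular":[0,0,0]},
    {"travel":[31,-20.5,-5],"angular":[0,0,0]},
    {"travel":[31,-20.5,-5],"angular":[0,0,0]},
    {"travel":[31,-20.5,-5],"angular":[0,0,0]}
  ],
  "fingers": 85,
  "force": 40
}}

```text
clock: 0.65
position: [241.5, -356.1, 254.4]
orientation: [-3.141, 0.0, 0.264]
force: [0.4, -0.1, 0.0]
finger_gap: 85.2
gripper_force: 0.0
```

Call:
{"api": "step_arm", "payload": {
  "increments": [
    {"travel":[31,-20.5,0],"angular":[0,0,0]},
    {"travel":[31,-20.5,0],"angular":[0,0,0]},
    {"travel":[31,-20.5,0],"angular":[0,0,0]},
    {"travel":[31,-20.5,0],"angular":[0,0,0]},
    {"travel":[31,-20.5,0],"angular":[0,0,0]}
  ]
}}

```text
clock: 1.15
position: [364.4, -216.5, 254.3]
orientation: [-3.142, 0.0, 0.265]
force: [0.5, -0.9, -0.0]
finger_gap: 85.1
gripper_force: 0.0
```

Call:
{"api": "step_arm", "payload": {
  "increments": [
    {"travel":[31,-20.5,0],"angular":[0,0,0]},
    {"travel":[31,-20.5,0],"angular":[0,0,0]},
    {"travel":[31,-20.5,0],"angular":[0,0,0]},
    {"travel":[31,-20.5,0],"angular":[0,0,0]},
    {"travel":[31,-20.5,0],"angular":[0,0,0]}
  ]
}}

```text
clock: 1.65
position: [487.2, -77.0, 254.2]
orientation: [-3.142, 0.0, 0.265]
force: [0.1, -0.3, 0.3]
finger_gap: 84.7
gripper_force: 0.0
```

Call:
{"api": "step_arm", "payload": {
  "increments": [
    {"travel":[20,-14,0],"angular":[0,0,0]},
    {"travel":[0,0,0],"angular":[0,0,4.3]},
    {"travel":[0,0,0],"angular":[0,0,4.4]},
    {"travel":[0,0,0],"angular":[0,0,4.4]},
    {"travel":[0,0,0],"angular":[0,0,0]}
  ]
}}

```text
clock: 2.15
position: [502.0, -59.6, 254.1]
orientation: [-3.142, 0.001, 0.035]
force: [-0.0, 0.9, 0.3]
finger_gap: 84.7
gripper_force: 0.0
```

Run:
```python
from h import *
from plant import bot
C={n:bot.camera(n) for n in("wrist","top","side")}
pickle.dump(C,open("c1.pkl","wb"))
w=C["wrist"];m=mask(w["frame"],5,18,150,100)
k,l,st,ce=cv2.connectedComponentsWithStats(m)
for i in range(1,k):
  if st[i,4]>300:
    q=np.argwhere(l==i)[:,::-1].astype(np.float32); r=cv2.minAreaRect(q); print(st[i],ce[i],r)
    for p in cv2.boxPoints(r): print(onz(w,p,172).round(1))
o=np.zeros((600,800,3),np.uint8)
o[:300,:480]=cv2.resize(w["frame"],(480,300));o[300:,:450]=cv2.resize(C["top"]["frame"][140:240,205:355],(450,300));o[300:,460:760]=cv2.resize(C["side"]["frame"][125:225,275:375],(300,300))
cv2.imwrite("pics/m2.png",o)
```

```text
[ 288  133   40  112 4074] [307.74570447 188.70054001] ((307.5, 188.5), (111.0, 39.0), 90.0)
[550.5 -40.9 172. ]
[551.4 -65.8 172. ]
[474.2 -69.3 172. ]
[473.2 -41.9 172. ]
```

View pics/m2.png

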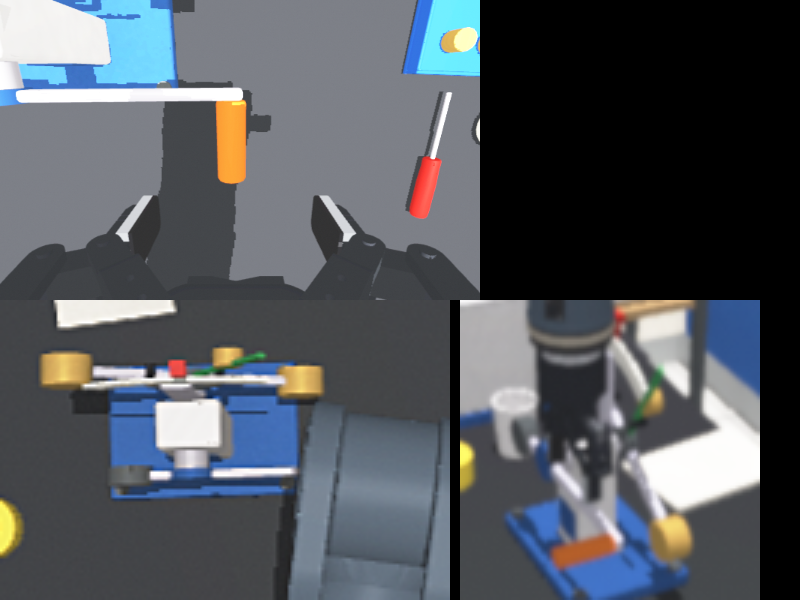

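The wrist view shows the grip at pixel (307,188), about world (512,-55.5), between the fingers' lines. In the top view both end discs, the red head and the pointer stay visible past the wrist. In the side view the right disc and the pointer are clear. Descending now.

Call:
{"api": "step_arm", "payload": {
  "increments": [
    {"travel":[2.4,-3.6,8],"angular":[0,0,0]},
    {"travel":[0,0,18],"angular":[0,0,0]},
    {"travel":[0,0,20],"angular":[0,0,0]},
    {"travel":[0,0,20],"angular":[0,0,0]},
    {"travel":[0,0,18],"angular":[0,0,0]}
  ]
}}

```text
clock: 2.8
position: [504.1, -55.7, 168.8]
orientation: [-3.141, 0.001, 0.037]
force: [0.7, 0.1, 0.3]
finger_gap: 85.0
gripper_force: 0.0
```

Call:
{"api": "step_arm", "payload": {
  "increments": [
    {"travel":[0,0,14],"angular":[0,0,0]},
    {"travel":[0,0,6],"angular":[0,0,0]},
    {"travel":[0,0,0],"angular":[0,0,0]},
    {"travel":[0,0,0],"angular":[0,0,0]}
  ]
}}

```text
clock: 3.2
position: [504.6, -55.9, 150.8]
orientation: [3.142, -0.001, 0.036]
force: [0.8, -0.0, 0.6]
finger_gap: 85.2
gripper_force: 0.0
```

Call:
{"api": "step_arm", "payload": {
  "increments": [
    {"travel":[0,0,0],"angular":[0,0,0]},
    {"travel":[0,0,0],"angular":[0,0,0]},
    {"travel":[0,0,0],"angular":[0,0,0]},
    {"travel":[0,0,0],"angular":[0,0,0]},
    {"travel":[0,0,0],"angular":[0,0,0]}
  ],
  "fingers": 20,
  "force": 40
}}

```text
clock: 3.7
position: [504.5, -55.6, 150.4]
orientation: [-3.141, -0.0, 0.036]
force: [0.3, 3.8, 2.1]
finger_gap: 25.0
gripper_force: 39.7
```

Call:
{"api": "step_arm", "payload": {
  "increments": [
    {"travel":[0,0,0],"angular":[0,0,0]},
    {"travel":[0,0,0],"angular":[0,0,0]},
    {"travel":[0,0,0],"angular":[0,0,0]}
  ]
}}

```text
clock: 4.0
position: [504.4, -55.6, 150.4]
orientation: [-3.141, -0.0, 0.036]
force: [0.7, 5.3, -0.1]
finger_gap: 24.7
gripper_force: 39.8
```

```bash
cat >> h.py <<'E'
def comps(f,roi,h0,h1,amin=8,s=110,v=60):
    x0,y0,x1,y1=roi;m=np.zeros(f.shape[:2],np.uint8);m[y0:y1,x0:x1]=mask(f,h0,h1,s,v)[y0:y1,x0:x1]
    k,l,st,ce=cv2.connectedComponentsWithStats(m)
    return [(int(st[i,4]),ce[i],st[i]) for i in range(1,k) if st[i,4]>amin]
def feats(t,s):
    F={}
    T=comps(t["frame"],(210,140,322,185),5,24,20)
    for a,c,b in T:
        if a<100: F["pd"]=c
        elif c[0]<255: F["tL"]=c
        else: F["tR"]=c
    S=[x for x in comps(s["frame"],(325,135,380,230),5,24,100) if x[1][0]>330]
    if S: F["sR"]=max(S,key=lambda x:x[0])[1]
    r=comps(t["frame"],(255,145,285,175),0,4,10)
    if r: F["red"]=r[0][1]
    m=np.zeros((400,640),np.uint8);m[140:185,210:322]=mask(t["frame"],45,85,90,40)[140:185,210:322]
    F["green"]=np.argwhere(m)[:,::-1]
    return F
E
python3 - <<'E'
from h import *
from scipy.optimize import least_squares
from plant import bot
t=bot.camera("top");s=bot.camera("side")
pickle.dump((t,s),open("c2.pkl","wb"))
F0=feats(pickle.load(open("top0.pkl","rb")),pickle.load(open("side0.pkl","rb")));F=feats(t,s)
for f in(F0,F):print({k:(v.round(1).tolist() if k!="green" else (len(v),v.mean(0).round(1),v.min(0),v.max(0))) for k,v in f.items()})
def pts(px,py,psi,th,r=92,dx=0,pz=170):
    ex=np.array([np.cos(psi),np.sin(psi),0]);ey=np.array([-np.sin(psi),np.cos(psi),0]);ez=np.array([0,0,1.])
    o=np.array([px,py,pz]);b=ey*np.cos(th)-ez*np.sin(th);p=ey*np.sin(th)+ez*np.cos(th)
    return o-150*b,o+150*b,o+r*p+dx*ex
for FF in(F0,F):
  def res(q):
    R,L,P=pts(*q)
    return np.concatenate([proj(t,R)[0]-FF["tR"],proj(t,L)[0]-FF["tL"],proj(t,P)[0]-FF["pd"],proj(s,R)[0]-FF["sR"]])
  z=least_squares(res,[661,149,.037,-.53,92,0]);print(z.x.round(4),z.fun.round(2))
E
```

```text
{'pd': [279.8, 158.2], 'tL': [226.6, 163.2], 'tR': [305.2, 166.8], 'sR': [345.1, 203.7], 'red': [263.8, 162.4], 'green': (41, array([282.6, 160.8]), array([269, 157]), array([293, 164]))}
{'pd': [279.8, 158.2], 'tL': [226.7, 163.1], 'tR': [305.1, 166.7], 'sR': [345.1, 203.7], 'red': [263.8, 162.4], 'green': (40, array([282.9, 160.7]), array([270, 157]), array([293, 164]))}
[ 6.619545e+02  1.488591e+02  4.100000e-02 -5.304000e-01  9.804920e+01
  9.714300e+00] [ 0.14 -0.22 -0.2   0.   -0.    0.   -0.17  0.3 ]
[ 6.621806e+02  1.488416e+02  4.130000e-02 -5.350000e-01  9.707370e+01
  9.638400e+00] [ 0.13 -0.18 -0.21  0.   -0.    0.   -0.12  0.32]
```

```bash
cat > ctl.py <<'E'
import sys,json,os
from h import *
from scipy.optimize import least_squares
from plant import bot
PX,PY,PSI,Z0,REST=662.05,148.85,.0412,150.4,-.535
MI,KI,CI=3.363,2.047,.117
def pts(th,r=97.5,dx=9.7):
    ex=np.array([np.cos(PSI),np.sin(PSI),0]);ey=np.array([-np.sin(PSI),np.cos(PSI),0]);ez=np.array([0,0,1.])
    o=np.array([PX,PY,170.]);b=ey*np.cos(th)-ez*np.sin(th);p=ey*np.sin(th)+ez*np.cos(th)
    return o-150*b,o+150*b,o+r*p+dx*ex,o+175*p
def measure():
    c0=bot.observe();t=bot.camera("top");s=bot.camera("side");c1=bot.observe();F=feats(t,s)
    def res(q):
        R,L,P,_=pts(q[0]);o=[]
        for c,p,k in((t,R,"tR"),(t,L,"tL"),(t,P,"pd"),(s,R,"sR")):
            if k in F:
                e=proj(c,p)[0]-F[k]; o+=list(e) if k=="sR" else [e[0]]
        return o
    z=least_squares(res,[-.2],bounds=(-.9,.9),loss="soft_l1",f_scale=.5)
    pickle.dump((t,s),open("last.pkl","wb"))
    return c0,c1,float(z.x[0]),F,np.round(res(z.x),1)
def sim(th,w,ts,Lf,d,want,dt=.02):
    out=[];t=ts
    for T in want:
        n=max(1,int(round((T-t)/dt)));h=(T-t)/n
        for _ in range(n if T>t else 0):
            L=Lf(t);Ld=(Lf(t+h)-L)/h
            w+=h*(MI*np.sin(th)-KI*(th-L)-CI*(w-Ld)+d);th+=h*w;t+=h
            if th-Lf(t)<REST: th=Lf(t)+REST;w=max(w,Ld)
        out.append((th,w))
    return np.array(out)
def lim(a):return np.arcsin(np.clip(a/200,-.6,.6))
# usage: ctl.py target [rate]: reference moves from the present estimate towards target at rate
tgt=float(sys.argv[1]);rate=float(sys.argv[2]) if len(sys.argv)>2 else .15
D=json.load(open("log.json")) if os.path.exists("log.json") else {"L":[],"m":[]}
c0,c1,th,F,r=measure()
La=float(lim(c0["position"][2]-Z0));tn=float(c1["clock"])
D["L"]+=[[float(c0["clock"]),La],[tn,La]];D["m"].append([float(c0["clock"])+.025,th]);json.dump(D,open("log.json","w"))
K=np.array(D["L"]);M=np.array(D["m"])[-7:]
Lf=lambda t:np.interp(t,K[:,0],K[:,1])
def fr(q):
    S=sim(q[0],q[1],M[0,0],Lf,q[2],M[:,0]);return np.r_[(S[:,0]-M[:,1])/.004,q[1]/.3,q[2]/.1]
q=least_squares(fr,[M[0,1],0,0],diff_step=1e-4).x
now=sim(q[0],q[1],M[0,0],Lf,q[2],[tn])[0]
N=8
def prof(u):
    k=np.r_[0,np.ravel([[.6*i+.5,.6*i+.6] for i in range(N)])];v=np.r_[La,np.repeat(u,2)];return lambda t:np.interp(t,k,v)
W=np.arange(.1,.6*N+.01,.1);ref=now[0]+np.clip(tgt-now[0],-rate*W,rate*W)
rw=np.where(abs(ref-tgt)>1e-6,np.sign(tgt-now[0])*rate,0)
def fc(u):
    S=sim(now[0],now[1],0,prof(u),q[2],W,.05);e=S[:,0]-ref;v=S[:,1]-rw
    return np.r_[3*e,1.*v,8*(e[-1]+v[-1]/1.15),.8*np.diff(np.r_[La,u])]
u=least_squares(fc,np.full(N,La),bounds=(-.35,.45),diff_step=1e-3).x
P=sim(now[0],now[1],0,prof(u),q[2],[.6,1.2,2.4])
dz=-200*(np.sin(u[0])-np.sin(La))/5;dy=-200*(np.cos(La)-np.cos(u[0]))/5
print(f"t={tn:.2f} L={La:.3f} meas={th:.3f} est={now[0]:.3f} w={now[1]:.3f} d={q[2]:.3f} rocker={th-La:.3f} res={r} force={np.round(c1['force'],1)}")
print("u",u[:4].round(3),"pred",P[:,0].round(3),f"row travel y={dy:.2f} z={dz:.2f}")
if "red" in F: print("red",F["red"].round(1),"tip model",proj(pickle.load(open('last.pkl','rb'))[0],pts(th)[3])[0].round(1),"green max/min",F["green"].min(0) if len(F["green"]) else None,F["green"].max(0) if len(F["green"]) else None)
E
python3 ctl.py -0.041
```

```text
t=4.20 L=-0.000 meas=-0.533 est=-0.535 w=0.000 d=0.000 rocker=-0.533 res=[ 0.2 -0.2  0.  -0.1  0.3] force=[1.3 5.5 0.7]
u [0.075 0.152 0.228 0.124] pred [-0.447 -0.368 -0.192] row travel y=-0.11 z=-3.02
red [263.8 162.4] tip model [290.5 157.7] green max/min [270 157] [293 164]
```

Call:
{"api": "step_arm", "payload": {
  "increments": [
    {"travel":[0,0,-1.5],"angular":[0,0,0]},
    {"travel":[0,-0.1,-3],"angular":[0,0,0]},
    {"travel":[0,-0.1,-3.5],"angular":[0,0,0]},
    {"travel":[0,-0.2,-3.5],"angular":[0,0,0]},
    {"travel":[0,-0.2,-3.5],"angular":[0,0,0]}
  ]
}}

```text
clock: 4.7
position: [504.4, -55.3, 165.4]
orientation: [-3.141, 0.0, 0.036]
force: [2.0, 3.6, -3.2]
finger_gap: 24.8
gripper_force: 39.7
```

Call:
{"api": "step_arm", "payload": {
  "increments": [
    {"travel":[0,-0.3,-3.5],"angular":[0,0,0]},
    {"travel":[0,-0.3,-3.5],"angular":[0,0,0]},
    {"travel":[0,-0.4,-3.5],"angular":[0,0,0]},
    {"travel":[0,-0.4,-3.5],"angular":[0,0,0]},
    {"travel":[0,-0.4,-3],"angular":[0,0,0]}
  ]
}}

```text
clock: 5.2
position: [504.3, -53.7, 182.6]
orientation: [3.141, -0.0, 0.036]
force: [3.3, 1.1, -3.0]
finger_gap: 24.9
gripper_force: 39.6
```

```bash
sleep 1; python3 ctl.py -0.041
```

```text
t=5.30 L=0.162 meas=-0.376 est=-0.358 w=0.145 d=-0.005 rocker=-0.538 res=[ 0.3  0.1  0.1 -0.2 -0.1] force=[ 1.3  1.8 -1.8]
u [ 0.24   0.134  0.021 -0.054] pred [-0.276 -0.176 -0.029] row travel y=-0.62 z=-3.06
red [263.8 162.4] tip model [282.4 157.4] green max/min [269 157] [285 164]
```

Call:
{"api": "step_arm", "payload": {
  "increments": [
    {"travel":[0,-0.5,-2.5],"angular":[0,0,0]},
    {"travel":[0,-0.6,-3],"angular":[0,0,0]},
    {"travel":[0,-0.6,-3],"angular":[0,0,0]},
    {"travel":[0,-0.6,-3],"angular":[0,0,0]},
    {"travel":[0,-0.6,-2],"angular":[0,0,0]}
  ]
}}

```text
clock: 5.8
position: [504.2, -51.4, 196.2]
orientation: [3.14, -0.0, 0.036]
force: [0.2, -8.0, -0.3]
finger_gap: 24.5
gripper_force: 40.1
```

```bash
python3 ctl.py -0.041
```

```text
t=5.90 L=0.231 meas=-0.304 est=-0.290 w=0.140 d=-0.068 rocker=-0.535 res=[ 0.3  0.3  0.4  0.2 -0.3] force=[-0.  -6.9  2.3]
u [ 0.202  0.089 -0.027  0.042] pred [-0.201 -0.108 -0.039] row travel y=0.25 z=1.14
red [263.8 162.4] tip model [278.5 157.3] green max/min [268 157] [281 164]
```

Call:
{"api": "step_arm", "payload": {
  "increments": [
    {"travel":[0,0,0],"angular":[0,0,0]},
    {"travel":[0,0.1,0.5],"angular":[0,0,0]}
  ]
}}

```text
clock: 6.1
position: [504.2, -51.4, 195.8]
orientation: [3.14, -0.0, 0.036]
force: [-0.3, -8.0, 1.6]
finger_gap: 24.6
gripper_force: 40.4
```

```bash
python3 ctl.py -0.041 0.12
```

```text
t=6.20 L=0.229 meas=-0.255 est=-0.249 w=0.140 d=-0.041 rocker=-0.484 res=[ 0.   0.2  0.6  0.2 -0.7] force=[ 1.7 -7.6  0.2]
u [ 0.099  0.096 -0.013  0.023] pred [-0.166 -0.101 -0.045] row travel y=0.85 z=5.13
red [263.8 162.4] tip model [275.8 157.2] green max/min [268 157] [279 164]
```

Call:
{"api": "step_arm", "payload": {
  "increments": [
    {"travel":[0,1.2,5],"angular":[0,0,0]},
    {"travel":[0,1.2,5],"angular":[0,0,0]},
    {"travel":[0,1,5],"angular":[0,0,0]},
    {"travel":[0,1,5],"angular":[0,0,0]},
    {"travel":[0,0.8,5],"angular":[0,0,0]}
  ]
}}

```text
clock: 6.7
position: [504.4, -55.1, 170.0]
orientation: [-3.139, -0.0, 0.037]
force: [-0.8, 5.0, 2.9]
finger_gap: 24.5
gripper_force: 40.7
```

```bash
python3 ctl.py -0.041 0.12
```

```text
t=6.80 L=0.098 meas=-0.189 est=-0.181 w=0.097 d=-0.051 rocker=-0.287 res=[-0.   0.4  1.   0.3 -0.8] force=[0.9 7.4 0.9]
u [ 0.177 -0.026  0.017  0.057] pred [-0.121 -0.053 -0.032] row travel y=-0.44 z=-3.15
red [263.7 162.5] tip model [272.1 157.2] green max/min [268 157] [274 164]
```

Call:
{"api": "step_arm", "payload": {
  "increments": [
    {"travel":[0,-0.2,-3],"angular":[0,0,0]},
    {"travel":[0,-0.2,-3],"angular":[0,0,0]},
    {"travel":[0,-0.3,-3],"angular":[0,0,0]},
    {"travel":[0,-0.3,-3],"angular":[0,0,0]},
    {"travel":[0,-0.3,-2.5],"angular":[0,0,0]}
  ]
}}

```text
clock: 7.3
position: [504.2, -53.7, 184.2]
orientation: [-3.14, 0.001, 0.037]
force: [3.4, 10.1, -6.3]
finger_gap: 24.6
gripper_force: 40.1
```

```bash
sed -i 's/(t,P,"pd"),//; s/loss="soft_l1",f_scale=.5/x_scale=.1/' ctl.py
python3 - <<'E'
s=open("ctl.py").read()
s=s.replace('        return o\n','''        g=F["green"]; k=g[g[:,1]<=158] if len(g) else g
        tc=proj(t,pts(q[0])[3])[0][0]
        if len(k) and abs(tc-264)<11: F["tip"]=k[:,0].mean(); o.append(tc-F["tip"])
        elif abs(tc-264)<11: o.append(0.)
        else: o.append(0.)
        return o
''',1).replace('"green max/min"','"tip",F.get("tip"),"green max/min"')
open("ctl.py","w").write(s)
E
```

```bash
python3 ctl.py -0.041 0.12
```

```text
t=7.40 L=0.170 meas=-0.193 est=-0.126 w=0.106 d=-0.067 rocker=-0.363 res=[-0.1  0.4  0.3 -0.3  0.2] force=[ 2.5 10.  -3.7]
u [0.026 0.007 0.062 0.063] pred [-0.065 -0.04  -0.049] row travel y=0.56 z=5.72
red [263.7 162.5] tip model [272.4 157.2] tip 272.2 green max/min [268 157] [273 164]
```

```bash
python3 - <<'E'
import json;D=json.load(open("log.json"));print([[round(a,3) for a in m] for m in D["m"]])
for m in D["m"]:
    if abs(m[1]+.255)<.001:m[1]=-.262
    if abs(m[1]+.189)<.001:m[1]=-.207
D["m"]=D["m"][-4:]
json.dump(D,open("log.json","w"))
E
sed -i 's#q\[1\]/.3,q\[2\]/.1#q[1]/.3,q[2]/.25#; s#M\[:,1\])/.004#M[:,1])/.006#' ctl.py; python3 ctl.py -0.041 0.12
```

```text
[[4.125, -0.533], [5.225, -0.376], [5.825, -0.304], [6.125, -0.255], [6.725, -0.189], [7.325, -0.193]]
t=7.50 L=0.170 meas=-0.193 est=-0.193 w=-0.001 d=-0.115 rocker=-0.363 res=[-0.2  0.4  0.3 -0.3  0.1] force=[ 2.9  9.8 -4.2]
u [ 0.354 -0.012  0.022  0.09 ] pred [-0.162 -0.068 -0.039] row travel y=-1.91 z=-7.10
red [263.7 162.5] tip model [272.3 157.2] tip 272.2 green max/min [268 157] [273 164]
```

```bash
sed -i 's/MI,KI,CI=.*/MI,KI,CI=3.363,1.75,.1/; s#q\[2\]/.25#q[2]/.06#; s/,.8\*np.diff/,1.2*np.diff/' ctl.py; python3 ctl.py -0.041 0.12
```

```text
t=7.60 L=0.170 meas=-0.193 est=-0.193 w=0.000 d=-0.007 rocker=-0.362 res=[-0.2  0.4  0.2 -0.3  0.1] force=[ 2.4 10.6 -3.8]
u [ 0.342  0.023 -0.036  0.023] pred [-0.167 -0.085 -0.035] row travel y=-1.75 z=-6.67
red [263.7 162.5] tip model [272.3 157.2] tip 272.2 green max/min [268 157] [273 164]
```

Call:
{"api": "step_arm", "payload": {
  "increments": [
    {"travel":[0,-1.1,-5],"angular":[0,0,0]},
    {"travel":[0,-1.3,-5],"angular":[0,0,0]},
    {"travel":[0,-1.4,-5],"angular":[0,0,0]},
    {"travel":[0,-1.5,-5],"angular":[0,0,0]},
    {"travel":[0,-1.5,-5],"angular":[0,0,0]}
  ]
}}

```text
clock: 8.1
position: [504.0, -48.4, 210.1]
orientation: [3.14, 0.0, 0.036]
force: [0.9, -7.7, -1.4]
finger_gap: 24.4
gripper_force: 39.7
```

```bash
python3 ctl.py -0.041 0.12
```

```text
t=8.20 L=0.303 meas=-0.178 est=-0.172 w=0.088 d=-0.006 rocker=-0.482 res=[-0.   0.5  0.3  0.   0. ] force=[-0.7 -6.3  0.4]
u [ 0.084 -0.022  0.01   0.041] pred [-0.104 -0.056 -0.064] row travel y=1.68 z=8.57
red [263.7 162.5] tip model [271.5 157.2] tip 271.5 green max/min [268 157] [272 164]
```

Call:
{"api": "step_arm", "payload": {
  "increments": [
    {"travel":[0,2.4,8.5],"angular":[0,0,0]},
    {"travel":[0,2.1,8.5],"angular":[0,0,0]},
    {"travel":[0,1.7,8.5],"angular":[0,0,0]},
    {"travel":[0,1.3,8.5],"angular":[0,0,0]},
    {"travel":[0,0.9,8.5],"angular":[0,0,0]}
  ]
}}

```text
clock: 8.7
position: [504.4, -55.4, 166.7]
orientation: [-3.139, -0.0, 0.037]
force: [-0.6, 8.8, 3.2]
finger_gap: 24.8
gripper_force: 39.9
```

```bash
python3 ctl.py -0.041 0.12
```

```text
t=8.80 L=0.081 meas=-0.109 est=-0.065 w=0.188 d=-0.166 rocker=-0.190 res=[-0.2  0.6  0.2 -0.1  0.1] force=[1.7 8.3 1.4]
u [-0.099  0.114  0.166  0.144] pred [ 0.002 -0.016 -0.025] row travel y=-0.06 z=7.21
red [263.8 162.4] tip model [267.6 157.3] tip 267.5 green max/min [267 157] [269 164]
```

```bash
python3 - <<'E'
import json;D=json.load(open("log.json"));D["m"]=[m for m in D["m"] if m[0]>7.3];print([[round(a,3) for a in m] for m in D["m"]])
json.dump(D,open("log.json","w"))
E
python3 ctl.py -0.041 0.12
```

```text
[[7.325, -0.193], [7.425, -0.193], [7.525, -0.193], [8.125, -0.178], [8.725, -0.109]]
t=8.90 L=0.078 meas=-0.102 est=-0.092 w=0.106 d=-0.005 rocker=-0.181 res=[-0.3  0.6  0.2  0.   0. ] force=[-0.2  7.8  0.7]
u [-0.028  0.012  0.043  0.045] pred [-0.045 -0.035 -0.037] row travel y=0.11 z=4.23
red [263.8 162.4] tip model [267.2 157.3] tip 267.2 green max/min [266 157] [269 164]
```

Call:
{"api": "step_arm", "payload": {
  "increments": [
    {"travel":[0,-0.3,4.2],"angular":[0,0,0]},
    {"travel":[0,-0.1,4.2],"angular":[0,0,0]},
    {"travel":[0,0,4.2],"angular":[0,0,0]},
    {"travel":[0,0,4.2],"angular":[0,0,0]},
    {"travel":[0,0,4.2],"angular":[0,0,0]}
  ]
}}

```text
clock: 9.4
position: [504.4, -55.2, 145.9]
orientation: [-3.14, -0.0, 0.037]
force: [-1.1, 9.9, 4.9]
finger_gap: 24.5
gripper_force: 40.2
```

```bash
python3 ctl.py -0.041 0.12
```

```text
t=9.50 L=-0.023 meas=-0.057 est=-0.053 w=0.029 d=-0.015 rocker=-0.034 res=[-0.2  0.2  0.3 -0.2  0.1] force=[-0.6  7.7  1.4]
u [0.064 0.049 0.042 0.044] pred [-0.048 -0.041 -0.025] row travel y=-0.07 z=-3.44
red [263.8 162.4] tip model [264.6 157.3] tip 264.5 green max/min [264 157] [268 164]
```

Call:
{"api": "step_arm", "payload": {
  "increments": [
    {"travel":[0,-0.3,-3.4],"angular":[0,0,0]},
    {"travel":[0,-0.2,-3.4],"angular":[0,0,0]},
    {"travel":[0,-0.2,-3.4],"angular":[0,0,0]},
    {"travel":[0,-0.1,-3.4],"angular":[0,0,0]},
    {"travel":[0,-0.1,-3.4],"angular":[0,0,0]}
  ]
}}

```text
clock: 10.0
position: [504.3, -55.5, 163.5]
orientation: [3.14, 0.0, 0.036]
force: [2.1, -4.6, -4.6]
finger_gap: 24.8
gripper_force: 39.5
```

```bash
python3 ctl.py -0.041 0.12
python3 - <<'E'
from h import *
t,s=pickle.load(open("last.pkl","rb"))
o=np.zeros((400,800,3),np.uint8)
o[:,:400]=cv2.resize(t["frame"][145:180,250:285],(400,400),interpolation=cv2.INTER_NEAREST);o[:,400:]=cv2.resize(s["frame"][115:175,305:365],(400,400),interpolation=cv2.INTER_NEAREST);cv2.imwrite("pics/m3.png",o)
E
```

```text
t=10.10 L=0.066 meas=-0.063 est=-0.063 w=-0.017 d=-0.025 rocker=-0.129 res=[-0.2  0.2  0.2 -0.4  0.2] force=[ 0.5 -5.5 -1.6]
u [0.129 0.048 0.036 0.048] pred [-0.066 -0.05  -0.039] row travel y=-0.25 z=-2.53
red [263.8 162.4] tip model [265.  157.3] tip 264.8 green max/min [264 157] [268 164]
```

View pics/m3.png

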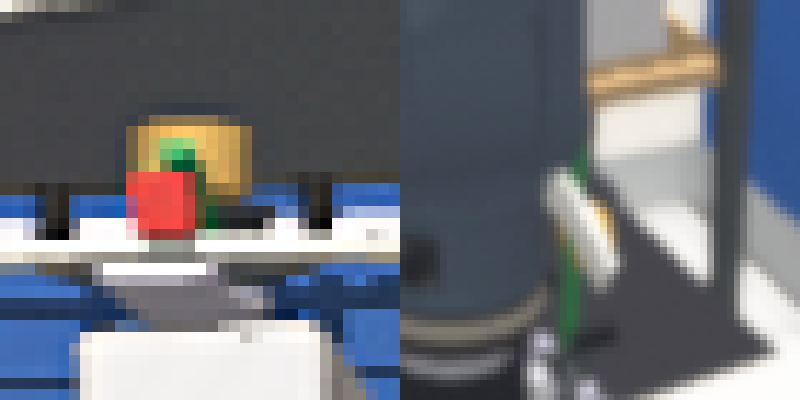

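The top crop shows the red head centred at about column 263.8 and the green tip at about 264.9, roughly 0.02 rad short. That agrees with the model's target of -0.041. In the side crop the pointer is visible beside the forearm.

Call:
{"api": "step_arm", "payload": {
  "increments": [
    {"travel":[0,-0.1,-2.5],"angular":[0,0,0]},
    {"travel":[0,-0.2,-2.5],"angular":[0,0,0]},
    {"travel":[0,-0.2,-2.5],"angular":[0,0,0]},
    {"travel":[0,-0.2,-2.5],"angular":[0,0,0]},
    {"travel":[0,-0.2,-2.5],"angular":[0,0,0]}
  ]
}}

```text
clock: 10.6
position: [504.3, -54.9, 175.9]
orientation: [3.14, 0.0, 0.036]
force: [1.0, -8.0, -2.6]
finger_gap: 24.4
gripper_force: 39.5
```

```bash
python3 ctl.py -0.041 0.12
```

```text
t=10.70 L=0.128 meas=-0.097 est=-0.096 w=-0.029 d=-0.038 rocker=-0.225 res=[-0.2  0.7  0.2 -0.2  0.2] force=[-0.7 -8.4  0.2]
u [0.211 0.042 0.027 0.053] pred [-0.095 -0.059 -0.044] row travel y=-0.56 z=-3.29
red [263.8 162.4] tip model [267.  157.3] tip 266.8 green max/min [266 157] [269 164]
```

```bash
cat > fit.py <<'E'
import json,sys
import numpy as np
from scipy.optimize import least_squares
D=json.load(open("log.json"));K=np.array(D["L"]);M=np.array([m for m in D["m"] if m[0]>float(sys.argv[1])])
Lf=lambda t:np.interp(t,K[:,0],K[:,1])
def f(q):
    th,w,d,KI,MI=q;t=M[0,0];o=[]
    for T,m in M:
        n=int(round((T-t)/.02))
        for _ in range(n):
            h=(T-t)/n if False else .02
            w+=h*(MI*np.sin(th)-KI*(th-Lf(t))-.1*w+d);th+=h*w;t+=h
        t=T;o.append((th-m)/.003)
    return np.r_[o,d/.15,(KI-1.9)/.25,(MI-3.363)/.05]
z=least_squares(f,[M[0,1],0,0,1.75,3.36]);print(z.x.round(3),z.fun.round(1))
E
python3 fit.py 7.4; sed -i 's#q\[2\]/.06#q[2]/.2#' ctl.py
```

```text
[-0.194  0.016 -0.076  1.903  3.362] [-0.2  0.2  0.1 -0.9  0.7  0.5 -0.7  0.2 -0.5  0.  -0. ]
```

```bash
sed -i 's#q\[2\]/.2\b#(q[2]+.076)/.04#; s/^MI,KI,CI=.*/MI,KI,CI=3.363,1.9,.1/' ctl.py; python3 ctl.py -0.041 0.08
```

```text
t=10.80 L=0.129 meas=-0.103 est=-0.105 w=-0.039 d=-0.072 rocker=-0.232 res=[-0.3  0.6  0.2 -0.1  0.1] force=[-0.3 -7.4 -0.7]
u [0.244 0.039 0.032 0.065] pred [-0.105 -0.061 -0.042] row travel y=-0.85 z=-4.53
red [263.8 162.4] tip model [267.3 157.3] tip 267.2 green max/min [266 157] [269 164]
```

Call:
{"api": "step_arm", "payload": {
  "increments": [
    {"travel":[0,-0.2,-4.5],"angular":[0,0,0]},
    {"travel":[0,-0.5,-4.5],"angular":[0,0,0]},
    {"travel":[0,-0.7,-4.5],"angular":[0,0,0]},
    {"travel":[0,-0.9,-4.5],"angular":[0,0,0]},
    {"travel":[0,-1.0,-4.5],"angular":[0,0,0]}
  ]
}}

```text
clock: 11.3
position: [504.2, -51.9, 198.5]
orientation: [3.139, 0.0, 0.035]
force: [0.8, -12.6, 0.3]
finger_gap: 24.6
gripper_force: 39.5
```

```bash
python3 ctl.py -0.041 0.08
```

```text
t=11.40 L=0.243 meas=-0.120 est=-0.118 w=0.032 d=-0.084 rocker=-0.363 res=[-0.1  0.5  0.2  0.   0. ] force=[ -1.2 -11.7   0.5]
u [0.112 0.031 0.058 0.078] pred [-0.081 -0.05  -0.06 ] row travel y=0.93 z=5.16
red [263.7 162.5] tip model [268.2 157.3] tip 268.2 green max/min [267 157] [269 164]
```

Call:
{"api": "step_arm", "payload": {
  "increments": [
    {"travel":[0,1.6,5.2],"angular":[0,0,0]},
    {"travel":[0,1.3,5.2],"angular":[0,0,0]},
    {"travel":[0,1.1,5.2],"angular":[0,0,0]},
    {"travel":[0,0.9,5.2],"angular":[0,0,0]},
    {"travel":[0,0.7,5.2],"angular":[0,0,0]}
  ]
}}

```text
clock: 11.9
position: [504.4, -55.4, 171.9]
orientation: [-3.139, -0.0, 0.037]
force: [-0.5, 11.3, 3.5]
finger_gap: 24.5
gripper_force: 39.9
```

```bash
python3 ctl.py -0.041 0.08
```

```text
t=12.00 L=0.108 meas=-0.081 est=-0.076 w=0.072 d=-0.083 rocker=-0.188 res=[-0.2  0.5  0.3 -0.3  0.2] force=[0.9 8.4 2.2]
u [0.026 0.058 0.079 0.078] pred [-0.043 -0.037 -0.041] row travel y=0.22 z=3.27
red [263.8 162.4] tip model [266.  157.3] tip 265.8 green max/min [265 157] [269 164]
```

Call:
{"api": "step_arm", "payload": {
  "increments": [
    {"travel":[0,-0.2,3.3],"angular":[0,0,0]},
    {"travel":[0,0,3.3],"angular":[0,0,0]},
    {"travel":[0,0,3.3],"angular":[0,0,0]},
    {"travel":[0,0,3.3],"angular":[0,0,0]},
    {"travel":[0,0,3.3],"angular":[0,0,0]}
  ]
}}

```text
clock: 12.5
position: [504.4, -55.5, 155.5]
orientation: [-3.14, -0.0, 0.037]
force: [-1.0, 7.1, 4.6]
finger_gap: 24.5
gripper_force: 39.2
```

```bash
python3 ctl.py -0.041 0.08
```

```text
t=12.60 L=0.025 meas=-0.062 est=-0.059 w=0.006 d=-0.090 rocker=-0.087 res=[-0.2  0.2  0.2 -0.2  0.2] force=[-0.4  6.5  3.2]
u [0.139 0.078 0.067 0.076] pred [-0.06  -0.046 -0.028] row travel y=-0.37 z=-4.53
red [263.8 162.4] tip model [265.  157.3] tip 264.8 green max/min [264 157] [269 164]
```

```bash
python3 fit.py 7.4;python3 fit.py 9
```

```text
[-0.195  0.025 -0.071  1.853  3.35 ] [-0.6  0.1  1.  -0.3  1.2  0.6 -0.6  0.2  0.5 -0.2 -3.4  1.7 -0.5 -0.2
 -0.3]
[-0.057  0.039 -0.082  1.881  3.363] [-0.2 -0.3  0.8  1.1  0.3 -3.1  1.2 -0.5 -0.1  0. ]
```

Call:
{"api": "step_arm", "payload": {
  "increments": [
    {"travel":[0,-0.2,-4.4],"angular":[0,0,0]},
    {"travel":[0,-0.3,-4.4],"angular":[0,0,0]},
    {"travel":[0,-0.3,-4.4],"angular":[0,0,0]},
    {"travel":[0,-0.3,-4.4],"angular":[0,0,0]},
    {"travel":[0,-0.3,-4.4],"angular":[0,0,0]}
  ]
}}

```text
clock: 13.1
position: [504.3, -55.0, 178.1]
orientation: [3.141, 0.0, 0.036]
force: [1.0, -0.6, -2.7]
finger_gap: 24.5
gripper_force: 39.6
```

```bash
sed -i 's#(q\[2\]+.076)/.04#(q[2]+.082)/.03#; s/^MI,KI,CI=.*/MI,KI,CI=3.363,1.88,.1/; s/\[-7:\]/[-9:]/' ctl.py
python3 ctl.py -0.041 0.08
```

```text
t=13.20 L=0.139 meas=-0.079 est=-0.076 w=-0.008 d=-0.089 rocker=-0.218 res=[-0.2  0.3  0.3 -0.2  0.1] force=[ 0.6 -2.  -0.3]
u [0.142 0.061 0.064 0.078] pred [-0.069 -0.05  -0.046] row travel y=-0.01 z=-0.10
red [263.8 162.4] tip model [265.9 157.3] tip 265.8 green max/min [265 157] [269 164]
```

Call:
{"api": "step_arm", "payload": {
  "increments": [
    {"travel":[0,0,-0.8],"angular":[0,0,0]},
    {"travel":[0,0,-0.8],"angular":[0,0,0]},
    {"travel":[0,0,0],"angular":[0,0,0]},
    {"travel":[0,0,0],"angular":[0,0,0]},
    {"travel":[0,0,0],"angular":[0,0,0]}
  ]
}}

```text
clock: 13.7
position: [504.4, -55.0, 179.4]
orientation: [3.141, -0.0, 0.036]
force: [0.5, -3.6, -0.3]
finger_gap: 24.5
gripper_force: 39.7
```

```bash
sleep 1; python3 ctl.py -0.041 0.08
```

```text
t=13.80 L=0.146 meas=-0.088 est=-0.085 w=0.011 d=-0.094 rocker=-0.234 res=[-0.3  0.7  0.3 -0.3  0.2] force=[ 0.5 -4.7 -2. ]
u [0.132 0.06  0.068 0.082] pred [-0.069 -0.048 -0.046] row travel y=0.08 z=0.56
red [263.8 162.4] tip model [266.4 157.3] tip 266.2 green max/min [265 157] [269 164]
```

Call:
{"api": "step_arm", "payload": {
  "increments": [
    {"travel":[0,-0.2,-3],"angular":[0,0,0]},
    {"travel":[0,-0.4,-3],"angular":[0,0,0]},
    {"travel":[0,-0.4,-2],"angular":[0,0,0]},
    {"travel":[0,0,0],"angular":[0,0,0]},
    {"travel":[0,0,0],"angular":[0,0,0]}
  ]
}}

```text
clock: 14.3
position: [504.3, -54.1, 187.7]
orientation: [3.141, -0.0, 0.036]
force: [0.8, -6.3, -1.0]
finger_gap: 24.4
gripper_force: 39.7
```

```bash
sleep 1; sed -i 's#(q\[2\]+.082)/.03#(q[2]+.1)/.05#; s/\[-9:\]/[-8:]/' ctl.py; python3 fit.py 9; python3 ctl.py -0.041 0.08
```

```text
[-0.06   0.067 -0.14   2.1    3.363] [-1.3  1.3  1.8  1.9 -0.1 -3.5 -0.8  0.3  0.4 -0.9  0.8  0. ]
t=14.40 L=0.187 meas=-0.087 est=-0.082 w=0.044 d=-0.108 rocker=-0.274 res=[-0.3  0.7  0.3 -0.2  0.2] force=[ 0.6 -6.3 -1.1]
u [0.065 0.063 0.088 0.093] pred [-0.052 -0.041 -0.052] row travel y=0.62 z=4.88
red [263.8 162.4] tip model [266.4 157.3] tip 266.2 green max/min [265 157] [269 164]
```

Call:
{"api": "step_arm", "payload": {
  "increments": [
    {"travel":[0,0.6,3.4],"angular":[0,0,0]},
    {"travel":[0,0.6,3.4],"angular":[0,0,0]},
    {"travel":[0,0.5,3.4],"angular":[0,0,0]},
    {"travel":[0,0.4,3.4],"angular":[0,0,0]},
    {"travel":[0,0.3,3.4],"angular":[0,0,0]}
  ]
}}

```text
clock: 14.9
position: [504.4, -55.4, 170.2]
orientation: [-3.14, -0.0, 0.037]
force: [-1.0, 7.0, 4.2]
finger_gap: 24.1
gripper_force: 41.0
```

```bash
sleep 1; sed -i 's#(q\[2\]+.1)/.05#(q[2]+.13)/.03#; s/^MI,KI,CI=.*/MI,KI,CI=3.363,2.05,.1/' ctl.py; python3 ctl.py -0.041 0.08;python3 fit.py 10.9
```

```text
t=15.00 L=0.099 meas=-0.061 est=-0.055 w=0.053 d=-0.146 rocker=-0.160 res=[-0.2  0.2  0.3 -0.1  0.1] force=[-0.1  4.7  3.5]
u [0.047 0.094 0.104 0.099] pred [-0.034 -0.036 -0.039] row travel y=0.15 z=2.07
red [263.8 162.4] tip model [264.9 157.3] tip 264.8 green max/min [264 157] [269 164]
[-0.118  0.021 -0.105  1.836  3.366] [ 0.7 -1.8  0.1  1.3 -0.1 -0.2  0.  -0.7 -0.3  0.1]
```

Call:
{"api": "step_arm", "payload": {
  "increments": [
    {"travel":[0,0,2],"angular":[0,0,0]},
    {"travel":[0,0,2],"angular":[0,0,0]},
    {"travel":[0,0,2],"angular":[0,0,0]},
    {"travel":[0,0,2],"angular":[0,0,0]},
    {"travel":[0,0,2],"angular":[0,0,0]}
  ]
}}

```text
clock: 15.5
position: [504.4, -55.5, 160.2]
orientation: [-3.14, -0.0, 0.037]
force: [-1.0, 5.9, 5.4]
finger_gap: 24.4
gripper_force: 40.4
```

```bash
sleep 1; python3 ctl.py -0.041 0.08;python3 fit.py 10.9
```

```text
t=15.60 L=0.049 meas=-0.043 est=-0.042 w=-0.001 d=-0.150 rocker=-0.092 res=[-0.2  0.3  0.2 -0.1  0.1] force=[-0.5  6.   2.3]
u [0.13  0.102 0.094 0.098] pred [-0.047 -0.043 -0.031] row travel y=-0.29 z=-3.24
red [263.8 162.5] tip model [263.9 157.4] tip 263.8 green max/min [263 157] [268 164]
[-0.118  0.024 -0.102  1.808  3.365] [ 0.6 -1.7  0.2  1.5  0.  -0.3 -0.7  0.3 -0.7 -0.4  0. ]
```

Call:
{"api": "step_arm", "payload": {
  "increments": [
    {"travel":[0,-0.2,-5],"angular":[0,0,0]},
    {"travel":[0,-0.2,-5],"angular":[0,0,0]},
    {"travel":[0,-0.2,-2],"angular":[0,0,0]},
    {"travel":[0,0,0],"angular":[0,0,0]},
    {"travel":[0,0,0],"angular":[0,0,0]}
  ]
}}

```text
clock: 16.1
position: [504.4, -55.5, 172.3]
orientation: [3.142, 0.0, 0.036]
force: [1.6, 5.6, -1.3]
finger_gap: 24.2
gripper_force: 39.8
```

```bash
sleep 1; python3 ctl.py -0.041 0.08;python3 fit.py 10.9
```

```text
t=16.20 L=0.110 meas=-0.035 est=-0.038 w=0.000 d=-0.146 rocker=-0.145 res=[-0.2  0.4  0.2 -0.3  0.3] force=[ 0.5  5.  -1.3]
u [0.085 0.098 0.1   0.098] pred [-0.037 -0.04  -0.044] row travel y=0.10 z=1.00
red [263.8 162.6] tip model [263.5 157.4] tip 263.2 green max/min [262 157] [268 164]
[-0.118  0.024 -0.094  1.773  3.367] [ 0.7 -1.8 -0.1  1.3  0.1 -0.2 -0.6  0.7 -0.2 -0.6 -0.5  0.1]
```

Call:
{"api": "step_arm", "payload": {
  "increments": [
    {"travel":[0,0,2],"angular":[0,0,0]},
    {"travel":[0,0,2],"angular":[0,0,0]},
    {"travel":[0,0,1.5],"angular":[0,0,0]},
    {"travel":[0,0,0],"angular":[0,0,0]},
    {"travel":[0,0,0],"angular":[0,0,0]}
  ]
}}

```text
clock: 16.7
position: [504.4, -55.5, 166.9]
orientation: [-3.141, -0.0, 0.036]
force: [-0.0, 3.2, 0.6]
finger_gap: 24.6
gripper_force: 40.0
```

```bash
sleep 1; python3 ctl.py -0.041 0.08;python3 fit.py 10.9
```

```text
t=16.80 L=0.083 meas=-0.035 est=-0.036 w=-0.002 d=-0.147 rocker=-0.117 res=[-0.2  0.4  0.2 -0.3  0.2] force=[0.3 4.1 0.7]
u [0.098 0.101 0.098 0.098] pred [-0.039 -0.04  -0.039] row travel y=-0.06 z=-0.64
red [263.7 162.7] tip model [263.4 157.4] tip 263.2 green max/min [262 157] [268 164]
[-0.119  0.023 -0.11   1.85   3.362] [ 0.5 -1.6  0.4  1.5 -0.1 -0.4 -0.5  0.8 -1.1  0.4 -0.7 -0.2 -0. ]
```

Call:
{"api": "step_arm", "payload": {
  "increments": [
    {"travel":[0,0,0],"angular":[0,0,0]},
    {"travel":[0,0,0],"angular":[0,0,0]},
    {"travel":[0,0,-0.6],"angular":[0,0,0]},
    {"travel":[0,0,-0.8],"angular":[0,0,0]},
    {"travel":[0,0,-0.8],"angular":[0,0,0]}
  ]
}}

```text
clock: 17.3
position: [504.4, -55.6, 169.1]
orientation: [3.142, 0.0, 0.036]
force: [1.3, 3.9, -0.9]
finger_gap: 24.5
gripper_force: 39.9
```

```bash
sleep 1; python3 ctl.py -0.041 0.08;python3 fit.py 10.9
```

```text
t=17.40 L=0.094 meas=-0.035 est=-0.036 w=-0.003 d=-0.145 rocker=-0.129 res=[-0.2  0.4  0.2 -0.3  0.3] force=[1.2 4.7 1.6]
u [0.093 0.099 0.098 0.097] pred [-0.038 -0.04  -0.041] row travel y=0.00 z=0.02
red [263.8 162.6] tip model [263.5 157.4] tip 263.2 green max/min [262 157] [268 164]
[-0.119  0.022 -0.12   1.897  3.358] [ 0.5 -1.6  0.6  1.5 -0.2 -0.5 -0.3  1.1 -1.2 -0.3  0.3 -0.8 -0.  -0.1]
```

Call:
{"api": "step_arm", "payload": {
  "increments": [
    {"travel":[0,0,1],"angular":[0,0,0]},
    {"travel":[0,0,0],"angular":[0,0,0]},
    {"travel":[0,0,0],"angular":[0,0,0]},
    {"travel":[0,0,0],"angular":[0,0,0]},
    {"travel":[0,0,-0.8],"angular":[0,0,0]}
  ]
}}

```text
clock: 17.9
position: [504.4, -55.6, 168.8]
orientation: [3.142, 0.0, 0.036]
force: [2.9, 4.8, -0.4]
finger_gap: 24.2
gripper_force: 39.9
```

```bash
sleep 1; python3 ctl.py -0.041 0.08;python3 fit.py 10.9
```

```text
t=18.00 L=0.092 meas=-0.046 est=-0.044 w=-0.011 d=-0.144 rocker=-0.138 res=[-0.2  0.3  0.3 -0.3  0.2] force=[0.6 4.  0.8]
u [0.12  0.095 0.092 0.096] pred [-0.048 -0.043 -0.04 ] row travel y=-0.12 z=-1.11
red [263.9 162.5] tip model [264.  157.4] tip 263.8 green max/min [263 157] [268 164]
[-0.119  0.02  -0.133  1.961  3.353] [ 0.4 -1.5  0.9  1.6 -0.4 -0.7 -0.1  1.6 -0.9 -0.6 -1.1  0.7 -0.9  0.2
 -0.2]
```

Now drifting down slightly, so I'll lift to about L=0.12.

Call:
{"api": "step_arm", "payload": {
  "increments": [
    {"travel":[0,0,-2.5],"angular":[0,0,0]},
    {"travel":[0,-0.2,-2.5],"angular":[0,0,0]},
    {"travel":[0,-0.1,-0.5],"angular":[0,0,0]},
    {"travel":[0,0,0],"angular":[0,0,0]},
    {"travel":[0,0,0],"angular":[0,0,0]}
  ]
}}

```text
clock: 18.5
position: [504.4, -55.5, 174.3]
orientation: [3.141, 0.0, 0.036]
force: [2.2, 3.7, -3.3]
finger_gap: 24.3
gripper_force: 39.7
```

```bash
sleep 1; python3 ctl.py -0.041 0.08
```

```text
t=18.60 L=0.120 meas=-0.061 est=-0.060 w=-0.013 d=-0.147 rocker=-0.181 res=[-0.2  0.2  0.3 -0.2  0.1] force=[ 2.7  3.2 -5. ]
u [0.144 0.087 0.088 0.097] pred [-0.06  -0.047 -0.043] row travel y=-0.12 z=-0.94
red [263.8 162.4] tip model [264.9 157.3] tip 264.8 green max/min [264 157] [269 164]
```

Call:
{"api": "step_arm", "payload": {
  "increments": [
    {"travel":[0,-0.4,-6],"angular":[0,0,0]},
    {"travel":[0,-0.5,-6],"angular":[0,0,0]},
    {"travel":[0,-0.2,0],"angular":[0,0,0]},
    {"travel":[0,0,0],"angular":[0,0,0]},
    {"travel":[0,0,0],"angular":[0,0,0]}
  ]
}}

```text
clock: 19.1
position: [504.3, -54.4, 186.4]
orientation: [3.141, -0.0, 0.036]
force: [0.9, -1.8, 0.3]
finger_gap: 24.5
gripper_force: 39.9
```

```bash
sleep 1; python3 ctl.py -0.041 0.08;python3 fit.py 15
```

```text
t=19.20 L=0.181 meas=-0.052 est=-0.050 w=0.050 d=-0.148 rocker=-0.233 res=[-0.2  0.3  0.3 -0.3  0.2] force=[ 2.2 -1.8  1. ]
u [-0.001  0.092  0.114  0.102] pred [-0.022 -0.034 -0.055] row travel y=0.65 z=7.24
red [263.8 162.4] tip model [264.4 157.4] tip 264.2 green max/min [263 157] [269 164]
[-0.042  0.03  -0.167  2.17   3.358] [ 0.4 -0.7  0.  -0.8  0.2  1.7 -0.8 -1.1  1.1 -0.1]
```

Call:
{"api": "step_arm", "payload": {
  "increments": [
    {"travel":[0,1.4,14],"angular":[0,0,0]},
    {"travel":[0,0.6,14],"angular":[0,0,0]},
    {"travel":[0,0,0],"angular":[0,0,0]},
    {"travel":[0,0,0],"angular":[0,0,0]}
  ]
}}

```text
clock: 19.6
position: [504.6, -55.4, 158.1]
orientation: [-3.14, -0.0, 0.037]
force: [2.6, 5.4, 0.4]
finger_gap: 24.4
gripper_force: 39.2
```

```bash
sleep 1; python3 ctl.py -0.041 0.08
```

```text
t=19.70 L=0.039 meas=-0.035 est=-0.032 w=0.023 d=-0.153 rocker=-0.074 res=[-0.2  0.4  0.2 -0.3  0.3] force=[ 2.1  5.9 -0.4]
u [0.083 0.11  0.105 0.1  ] pred [-0.031 -0.037 -0.031] row travel y=-0.11 z=-1.76
red [263.8 162.6] tip model [263.5 157.4] tip 263.2 green max/min [262 157] [268 164]
```

Call:
{"api": "step_arm", "payload": {
  "increments": [
    {"travel":[0,0,-1.8],"angular":[0,0,0]},
    {"travel":[0,0,-1.8],"angular":[0,0,0]},
    {"travel":[0,0,-1.8],"angular":[0,0,0]},
    {"travel":[0,0,-1.8],"angular":[0,0,0]},
    {"travel":[0,-0.2,-1.8],"angular":[0,0,0]}
  ]
}}

```text
clock: 20.2
position: [504.5, -55.6, 167.2]
orientation: [-3.141, -0.0, 0.036]
force: [3.7, 2.9, -2.9]
finger_gap: 24.2
gripper_force: 39.4
```

Call:
{"api": "step_arm", "payload": {
  "increments": [
    {"travel":[0,0,-1],"angular":[0,0,0]},
    {"travel":[0,0,-1],"angular":[0,0,0]},
    {"travel":[0,0,-1],"angular":[0,0,0]},
    {"travel":[0,-0.2,-1],"angular":[0,0,0]}
  ]
}}

```text
clock: 20.6
position: [504.6, -55.6, 171.4]
orientation: [-3.141, -0.0, 0.036]
force: [4.6, 2.6, -3.5]
finger_gap: 24.3
gripper_force: 39.4
```

```bash
sleep 1; python3 ctl.py -0.041 0.08; python3 fit.py 15
```

```text
t=20.70 L=0.105 meas=-0.080 est=-0.081 w=-0.065 d=-0.160 rocker=-0.185 res=[-0.2  0.4  0.3 -0.2  0.2] force=[ 3.6  3.8 -0.8]
u [0.281 0.08  0.07  0.101] pred [-0.099 -0.059 -0.036] row travel y=-1.35 z=-6.91
red [263.8 162.4] tip model [266.  157.3] tip 265.8 green max/min [265 157] [269 164]
[-0.043  0.033 -0.123  1.804  3.373] [-0.  -0.4  0.6  0.1  1.3  2.7 -2.1 -3.3  1.1 -0.8 -0.4  0.2]
```

Call:
{"api": "step_arm", "payload": {
  "increments": [
    {"travel":[0,-0.8,-10],"angular":[0,0,0]},
    {"travel":[0,-1.6,-10],"angular":[0,0,0]},
    {"travel":[0,-2.0,-10],"angular":[0,0,0]},
    {"travel":[0,-0.4,0],"angular":[0,0,0]},
    {"travel":[0,0,0],"angular":[0,0,0]}
  ]
}}

```text
clock: 21.2
position: [504.5, -52.6, 202.0]
orientation: [3.138, -0.001, 0.035]
force: [2.2, -12.3, 3.2]
finger_gap: 24.0
gripper_force: 39.7
```

```bash
sleep 1
cat > knots.py <<'E'
import json,sys
D=json.load(open("log.json"));D["L"]=sorted(D["L"]+json.loads(sys.argv[1]));json.dump(D,open("log.json","w"))
E
python3 knots.py "[[13.4,0.146],[14.1,0.187],[15.7,0.074],[15.8,0.099],[15.9,0.110],[16.5,0.083],[17.0,0.083],[17.5,0.089],[17.8,0.089],[18.1,0.105],[18.2,0.117],[18.3,0.120],[18.8,0.181],[19.4,0.039],[20.2,0.084],[21.0,0.256]]"
python3 fit.py 10.9; python3 fit.py 15;  python3 ctl.py -0.041 0.08; python3 fit.py 15
```

```text
[-0.12   0.026 -0.146  1.989  3.342] [-0.  -1.   1.8  2.3 -0.1 -0.5  0.5  2.  -0.2  0.7 -0.4 -0.4 -0.1 -3.4
 -2.8  1.6 -1.   0.4 -0.4]
[-0.043  0.026 -0.129  1.845  3.371] [ 0.  -0.6  1.   0.3  0.9  1.7 -1.8 -2.1  0.8 -0.9 -0.2  0.2]
t=21.30 L=0.261 meas=-0.111 est=-0.107 w=0.030 d=-0.165 rocker=-0.372 res=[-0.1  0.6  0.3 -0.3  0.2] force=[  2.6 -11.8   2.6]
u [0.115 0.063 0.097 0.11 ] pred [-0.071 -0.046 -0.061] row travel y=1.09 z=5.72
red [263.8 162.4] tip model [267.7 157.3] tip 267.5 green max/min [267 157] [269 164]
[-0.043  0.026 -0.126  1.82   3.373] [ 0.  -0.6  0.9  0.3  0.9  1.8 -1.7 -2.2  0.4  0.2 -0.8 -0.3  0.2]
```

Call:
{"api": "step_arm", "payload": {
  "increments": [
    {"travel":[0,1.5,5.7],"angular":[0,0,0]},
    {"travel":[0,1.2,5.7],"angular":[0,0,0]},
    {"travel":[0,0.8,5.7],"angular":[0,0,0]},
    {"travel":[0,0.6,5.7],"angular":[0,0,0]},
    {"travel":[0,0.5,5.7],"angular":[0,0,0]}
  ]
}}

```text
clock: 21.8
position: [504.5, -55.5, 172.6]
orientation: [-3.141, -0.0, 0.036]
force: [3.7, 1.9, 3.2]
finger_gap: 24.3
gripper_force: 44.8
```

Call:
{"api": "step_arm", "payload": {
  "increments": [
    {"travel":[0,0.1,2],"angular":[0,0,0]},
    {"travel":[0,0.1,2],"angular":[0,0,0]},
    {"travel":[0,0,2],"angular":[0,0,0]}
  ]
}}

```text
clock: 22.1
position: [504.6, -55.5, 166.8]
orientation: [-3.141, -0.0, 0.036]
force: [4.9, 1.5, 2.7]
finger_gap: 23.9
gripper_force: 45.4
```

```bash
sleep 1; python3 knots.py "[[21.8,0.116]]"; sed -i 's#(q\[2\]+.13)/.03#(q[2]+.135)/.015#; s/^MI,KI,CI=.*/MI,KI,CI=3.363,1.9,.1/; s/\[-8:\]/[-7:]/;s#M\[:,1\])/.006#M[:,1])/.004#' ctl.py; python3 ctl.py -0.041 0.08; python3 fit.py 15
```

```text
t=22.20 L=0.082 meas=-0.122 est=-0.123 w=-0.056 d=-0.154 rocker=-0.204 res=[-0.1  0.6  0.2 -0.2  0.2] force=[6.3 2.  2.2]
u [0.232 0.13  0.23  0.184] pred [-0.166 -0.216 -0.342] row travel y=-0.94 z=-5.93
red [263.7 162.5] tip model [268.4 157.3] tip 268.2 green max/min [267 157] [269 164]
[-0.043  0.023 -0.102  1.657  3.375] [ 0.2 -0.8  0.5  0.   1.   2.4 -1.2 -2.3  0.6 -0.6  0.2 -0.7 -1.   0.2]
```

Call:
{"api": "step_arm", "payload": {
  "increments": [
    {"travel":[0,-1.2,-14],"angular":[0,0,0]},
    {"travel":[0,-2.6,-14],"angular":[0,0,0]},
    {"travel":[0,-3.6,-14],"angular":[0,0,0]},
    {"travel":[0,-2.8,-10],"angular":[0,0,0]}
  ]
}}

```text
clock: 22.6
position: [504.3, -48.8, 219.8]
orientation: [3.134, -0.0, 0.034]
force: [4.9, -29.0, 3.5]
finger_gap: 23.9
gripper_force: 39.0
```

```bash
sleep 1
cat > ori.py <<'E'
from h import *
import sys
t,s0=pickle.load(open("c2.pkl","rb"))
def o(s):
    m=comps(s["frame"],(285,170,345,225),5,16,15,150,120);return [(a,c.round(1).tolist(),b[:4].tolist()) for a,c,b in m]
print(o(s0),o(pickle.load(open("last.pkl","rb"))[1]))
a=np.array([0,.1,.2,.3,.4]);ex=np.array([np.cos(.0412),np.sin(.0412)]);ey=np.array([-ex[1],ex[0]])
G=[np.r_[np.array([662.05,148.85])-156*ex-200*np.cos(x)*ey,170+200*np.sin(x)] for x in a];print(proj(s0,G).round(1).tolist())
E
python3 ori.py; python3 ctl.py -0.041 0.08; python3 ori.py
```

```text
[(22, [322.8, 207.0], [319, 204, 7, 6]), (32, [308.9, 209.9], [306, 207, 6, 7])] [(37, [321.9, 206.0], [319, 203, 7, 7]), (33, [308.8, 209.2], [306, 206, 6, 7])]
[[316.1, 208.0], [315.9, 203.1], [315.5, 197.9], [314.8, 192.4], [313.8, 186.8]]
t=22.70 L=0.354 meas=-0.154 est=-0.153 w=0.006 d=-0.161 rocker=-0.509 res=[ 0.   0.5  0.4 -0.2  0.2] force=[  2.  -26.3   6.7]
u [0.217 0.09  0.077 0.111] pred [-0.117 -0.07  -0.067] row travel y=1.55 z=5.26
red [263.7 162.5] tip model [270.2 157.3] tip 270.0 green max/min [268 157] [271 164]
[(22, [322.8, 207.0], [319, 204, 7, 6]), (32, [308.9, 209.9], [306, 207, 6, 7])] [(40, [320.8, 192.7], [318, 190, 7, 7]), (33, [307.9, 195.9], [305, 192, 6, 8])]
[[316.1, 208.0], [315.9, 203.1], [315.5, 197.9], [314.8, 192.4], [313.8, 186.8]]
```

Call:
{"api": "step_arm", "payload": {
  "increments": [
    {"travel":[0,0,0],"angular":[0,0,0]},
    {"travel":[0,0,15],"angular":[0,0,0]}
  ],
  "fingers": 36
}}

```text
clock: 22.9
position: [504.2, -45.8, 204.7]
orientation: [3.141, -0.001, 0.036]
force: [0.9, 0.9, -0.5]
finger_gap: 35.7
gripper_force: 0.0
```

Call:
{"api": "step_arm", "payload": {
  "increments": [
    {"travel":[0,0,0],"angular":[0,0,0]},
    {"travel":[0,2.4,9],"angular":[0,0,0]},
    {"travel":[0,2.2,13],"angular":[0,0,0]},
    {"travel":[0,1.6,13],"angular":[0,0,0]},
    {"travel":[0,0.8,11],"angular":[0,0,0]}
  ],
  "fingers": 20,
  "force": 110
}}

```text
clock: 23.4
position: [503.7, -55.2, 157.5]
orientation: [3.136, 0.001, 0.034]
force: [-1.5, -28.9, 6.5]
finger_gap: 23.0
gripper_force: 114.4
```

```bash
sleep 1
python3 - <<'E'
import json
json.dump({"L":[[22.6,.273],[22.7,.273],[23.0,.273],[23.1,.235]],"m":[[22.625,-.154]]},open("log.json","w"))
s=open("ctl.py").read()
s=s.replace('La=float(lim(c0["position"][2]-Z0))','''O=[c[1] for c in [(a,b) for a,b,_ in comps(pickle.load(open("last.pkl","rb"))[1]["frame"],(285,165,345,230),5,16,15,150,120)]]
rows=[(o[1]-(207.0 if o[0]>315 else 209.9)) for o in O]
Ls=float(np.interp(-np.mean(rows),[-14.2,-9.7,-4.9,0,4.9,10.1,15.6,21.2],[-.3,-.2,-.1,0,.1,.2,.3,.4])) if rows else float("nan")
Lz=float(lim(c0["position"][2]-Z0));print("Lside",round(Ls,3),np.round(rows,1),"Lz",round(Lz,3),"z",c0["position"][2].round(1))
La=Ls if USE=="s" else Lz''').replace("tgt=float",'USE=sys.argv[3]\ntgt=float',1)
s=s.replace("(q[2]+.135)/.015","(q[2]+.026)/.03").replace("MI,KI,CI=3.363,1.9,.1","MI,KI,CI=3.363,1.85,.1").replace("q[1]/.3","(q[1]+.01)/.03")
open("ctl.py","w").write(s)
E
python3 ctl.py -0.041 0.1 s
```

```text
Lside 0.046 [-2.1 -2.3] Lz 0.036 z 157.5
t=23.50 L=0.046 meas=-0.104 est=-0.098 w=0.076 d=-0.030 rocker=-0.150 res=[-0.2  0.6  0.2 -0.2  0.1] force=[  6.4 -21.6  -8.5]
u [0.064 0.027 0.039 0.05 ] pred [-0.064 -0.043 -0.03 ] row travel y=-0.04 z=-0.72
red [263.8 162.4] tip model [267.3 157.3] tip 267.2 green max/min [266 157] [269 164]
```

Call:
{"api": "step_arm", "payload": {
  "increments": [
    {"travel":[0,0.5,-0.8],"angular":[0,0,0]},
    {"travel":[0,0.5,-0.8],"angular":[0,0,0]},
    {"travel":[0,0,-0.8],"angular":[0,0,0]},
    {"travel":[0,0,-0.8],"angular":[0,0,0]},
    {"travel":[0,0,-0.8],"angular":[0,0,0]}
  ]
}}

```text
clock: 24.0
position: [503.4, -55.1, 161.8]
orientation: [3.138, 0.002, 0.036]
force: [-3.5, -15.8, 4.7]
finger_gap: 23.2
gripper_force: 113.1
```

Call:
{"api": "step_arm", "payload": {
  "increments": [
    {"travel":[0,0,1.4],"angular":[0,0,0]},
    {"travel":[0,0,1.4],"angular":[0,0,0]},
    {"travel":[0,0,1.4],"angular":[0,0,0]},
    {"travel":[0,0,1.4],"angular":[0,0,0]}
  ]
}}

```text
clock: 24.4
position: [503.8, -55.4, 156.4]
orientation: [3.138, 0.001, 0.035]
force: [5.2, -18.0, 3.8]
finger_gap: 23.4
gripper_force: 114.8
```

```bash
sleep 1; sed -i 's/148.85,.0412,150.4/148.85,.0412,149.3/' ctl.py; python3 knots.py "[[24.0,0.062]]"; python3 ctl.py -0.041 0.1 z; python3 fit.py 22
```

```text
Lside 0.044 [-2.1 -2.2] Lz 0.035 z 156.4
t=24.50 L=0.035 meas=-0.043 est=-0.040 w=0.044 d=-0.023 rocker=-0.078 res=[-0.2  0.3  0.2 -0.   0.1] force=[  0.  -13.5  -2.3]
u [-0.022  0.045  0.057  0.048] pred [-0.025 -0.034 -0.039] row travel y=0.02 z=2.28
red [263.8 162.5] tip model [263.9 157.4] tip 263.8 green max/min [263 157] [268 164]
[-0.154 -0.025 -0.042  1.876  3.363] [ 0.  -0.   0.  -0.3 -0.1  0. ]
```

Call:
{"api": "step_arm", "payload": {
  "increments": [
    {"travel":[0,0.2,7],"angular":[0,0,0]},
    {"travel":[0,0.2,6.5],"angular":[0,0,0]},
    {"travel":[0,0,0],"angular":[0,0,0]},
    {"travel":[0,0,0],"angular":[0,0,0]},
    {"travel":[0,0,-7],"angular":[0,0,0]}
  ]
}}

```text
clock: 25.0
position: [503.8, -55.5, 149.1]
orientation: [3.138, 0.002, 0.035]
force: [12.6, -6.4, -5.6]
finger_gap: 22.9
gripper_force: 115.4
```

Call:
{"api": "step_arm", "payload": {
  "increments": [
    {"travel":[0,0,-6.5],"angular":[0,0,0]},
    {"travel":[0,0,-2],"angular":[0,0,0]},
    {"travel":[0,0,0],"angular":[0,0,0]},
    {"travel":[0,0,0],"angular":[0,0,0]}
  ]
}}

```text
clock: 25.4
position: [503.8, -55.4, 158.2]
orientation: [3.139, 0.001, 0.035]
force: [-21.9, -20.0, 7.0]
finger_gap: 23.3
gripper_force: 115.0
```

```bash
sleep 1; python3 knots.py "[[24.6,0.0],[24.7,-0.032],[24.9,-0.032],[25.0,0.003],[25.1,0.035],[25.2,0.045]]"; python3 ctl.py -0.041 0.1 z; python3 fit.py 22
```

```text
Lside 0.055 [-2.5 -2.8] Lz 0.044 z 158.2
t=25.50 L=0.044 meas=0.006 est=0.009 w=0.060 d=-0.003 rocker=-0.038 res=[-0.   0.5  0.3 -0.1  0.1] force=[12.7 -4.8 -4.6]
u [-0.184  0.049  0.077  0.043] pred [ 0.026 -0.018 -0.051] row travel y=-0.64 z=9.11
red [263.9 162.6] tip model [261.1 157.5] tip 261.0 green max/min [260 157] [268 164]
[-0.154 -0.009  0.022  1.602  3.368] [ 0.1 -0.5  0.5 -0.1  0.1 -1.2  0.1]
```

Call:
{"api": "step_arm", "payload": {
  "increments": [
    {"travel":[0,-0.3,18],"angular":[0,0,0]},
    {"travel":[0,-1,18],"angular":[0,0,0]},
    {"travel":[0,0,0],"angular":[0,0,0]},
    {"travel":[0,0,0],"angular":[0,0,0]},
    {"travel":[0,0,0],"angular":[0,0,0]}
  ]
}}

```text
clock: 26.0
position: [503.7, -53.9, 121.9]
orientation: [3.139, 0.002, 0.035]
force: [-21.8, -20.2, 4.3]
finger_gap: 23.2
gripper_force: 121.6
```

```bash
sleep 1; sed -i 's#(q\[2\]+.026)/.03#(q[2]+.0)/.05#' ctl.py; python3 knots.py "[[25.7,-0.138]]"; python3 ctl.py -0.041 0.1 z
```

```text
Lside -0.101 [4.9] Lz -0.137 z 121.9
t=26.10 L=-0.137 meas=0.020 est=0.016 w=-0.054 d=-0.000 rocker=0.157 res=[-0.1  0.4  0.4 -0.1  0.1] force=[14.4 -9.2 -2.2]
u [0.075 0.073 0.036 0.029] pred [-0.026 -0.04  -0.019] row travel y=0.26 z=-8.48
red [263.7 162.5] tip model [260.3 157.5] tip 260.2 green max/min [259 157] [268 164]
```

Call:
{"api": "step_arm", "payload": {
  "increments": [
    {"travel":[0,0.8,-12],"angular":[0,0,0]},
    {"travel":[0,0.5,-12],"angular":[0,0,0]},
    {"travel":[0,0,-12],"angular":[0,0,0]}
  ]
}}

```text
clock: 26.4
position: [503.7, -55.4, 158.4]
orientation: [3.139, 0.002, 0.035]
force: [-1.3, -8.6, -3.8]
finger_gap: 23.5
gripper_force: 114.0
```

```bash
sleep 1; python3 ctl.py -0.041 0.1 z; python3 fit.py 22
```

```text
Lside 0.065 [-3.1 -3.3] Lz 0.045 z 158.4
t=26.50 L=0.045 meas=0.003 est=-0.002 w=-0.041 d=0.003 rocker=-0.042 res=[-0.1  0.5  0.3 -0.3  0.3] force=[11.2 -7.6  0.1]
u [-0.     0.044  0.043  0.033] pred [-0.02  -0.037 -0.051] row travel y=0.04 z=1.82
red [263.9 162.6] tip model [261.3 157.4] tip 261.0 green max/min [260 157] [268 164]
[-1.540e-01 -2.100e-02  3.000e-03  1.716e+00  3.365e+00] [ 0.2 -0.7  1.2 -1.1  0.5 -0.1  0.  -0.7  0. ]
```

Call:
{"api": "step_arm", "payload": {
  "increments": [
    {"travel":[0,0,1.8],"angular":[0,0,0]},
    {"travel":[0,0,1.8],"angular":[0,0,0]},
    {"travel":[0,0,1.8],"angular":[0,0,0]},
    {"travel":[0,0,1.8],"angular":[0,0,0]},
    {"travel":[0,0,1.4],"angular":[0,0,0]}
  ]
}}

```text
clock: 27.0
position: [503.8, -55.5, 149.4]
orientation: [3.138, 0.001, 0.035]
force: [3.9, -8.1, -4.4]
finger_gap: 23.3
gripper_force: 115.9
```

```bash
sleep 1; python3 ctl.py -0.041 0.1 z|grep t=
```

```text
t=27.10 L=0.001 meas=-0.014 est=-0.017 w=-0.026 d=0.004 rocker=-0.015 res=[-0.1  0.5  0.3 -0.3  0.3] force=[ 18.7 -11.1  -1.4]
```

Call:
{"api": "step_arm", "payload": {
  "increments": [
    {"travel":[0,0,-1.8],"angular":[0,0,0]},
    {"travel":[0,0,-1.8],"angular":[0,0,0]},
    {"travel":[0,0,-1.8],"angular":[0,0,0]},
    {"travel":[0,0,-1.8],"angular":[0,0,0]}
  ]
}}

```text
clock: 27.5
position: [503.8, -55.4, 156.7]
orientation: [3.139, 0.001, 0.035]
force: [5.9, -7.4, -5.5]
finger_gap: 23.1
gripper_force: 114.3
```

```bash
sleep 1; python3 ctl.py -0.041 0.1 z; python3 fit.py 22
```

```text
Lside 0.05 [-2.3 -2.5] Lz 0.037 z 156.7
t=27.60 L=0.037 meas=-0.028 est=-0.028 w=-0.012 d=0.008 rocker=-0.065 res=[-0.1  0.4  0.2 -0.3  0.2] force=[20.  -9.9 -1.3]
u [0.013 0.033 0.034 0.03 ] pred [-0.033 -0.039 -0.045] row travel y=0.02 z=0.97
red [263.9 162.6] tip model [263.  157.4] tip 262.8 green max/min [262 157] [268 164]
[-0.154 -0.02   0.004  1.713  3.365] [ 0.2 -0.7  1.2 -1.1  0.5  0.  -0.1  0.1  0.  -0.7  0. ]
```

Call:
{"api": "step_arm", "payload": {
  "increments": [
    {"travel":[0,0,0.9],"angular":[0,0,0]},
    {"travel":[0,0,0.9],"angular":[0,0,0]},
    {"travel":[0,0,0.9],"angular":[0,0,0]},
    {"travel":[0,0,0.9],"angular":[0,0,0]},
    {"travel":[0,0,0.9],"angular":[0,0,0]}
  ]
}}

```text
clock: 28.1
position: [504.0, -55.5, 152.3]
orientation: [3.138, 0.001, 0.035]
force: [13.2, -8.1, 0.8]
finger_gap: 23.2
gripper_force: 115.1
```

```bash
sleep 1; python3 ctl.py -0.041 0.1 z|grep t=
```

```text
t=28.20 L=0.015 meas=-0.044 est=-0.044 w=-0.027 d=0.003 rocker=-0.058 res=[-0.2  0.3  0.2 -0.1  0.1] force=[-17.1 -21.7   8.1]
```

Call:
{"api": "step_arm", "payload": {
  "increments": [
    {"travel":[0,0,-0.8],"angular":[0,0,0]},
    {"travel":[0,0,-0.8],"angular":[0,0,0]},
    {"travel":[0,0,-0.8],"angular":[0,0,0]},
    {"travel":[0,0,-0.8],"angular":[0,0,0]},
    {"travel":[0,0,-0.8],"angular":[0,0,0]}
  ]
}}

```text
clock: 28.7
position: [503.8, -55.4, 156.2]
orientation: [3.139, 0.001, 0.035]
force: [-20.2, -19.1, 4.6]
finger_gap: 23.2
gripper_force: 115.1
```

```bash
sleep 1; python3 ctl.py -0.041 0.1 z; python3 fit.py 22
```

```text
Lside 0.044 [-2.1 -2.2] Lz 0.035 z 156.2
t=28.80 L=0.035 meas=-0.062 est=-0.065 w=-0.040 d=0.003 rocker=-0.096 res=[-0.2  0.2  0.3 -0.2  0.1] force=[15.  -7.3 -2.1]
u [0.15  0.027 0.009 0.027] pred [-0.076 -0.054 -0.038] row travel y=-0.43 z=-4.60
red [263.8 162.4] tip model [264.9 157.3] tip 264.8 green max/min [264 157] [269 164]
[-0.153 -0.022  0.004  1.718  3.365] [ 0.2 -0.9  1.1 -1.2  0.4 -0.1 -0.2  0.1  0.9 -0.4  0.  -0.7  0. ]
```

Call:
{"api": "step_arm", "payload": {
  "increments": [
    {"travel":[0,-0.3,-12],"angular":[0,0,0]},
    {"travel":[0,-0.8,-11],"angular":[0,0,0]},
    {"travel":[0,-0.5,0],"angular":[0,0,0]},
    {"travel":[0,0,0],"angular":[0,0,0]}
  ]
}}

```text
clock: 29.2
position: [504.0, -53.5, 179.5]
orientation: [3.139, 0.001, 0.035]
force: [7.7, -12.2, 5.3]
finger_gap: 23.0
gripper_force: 110.9
```

```bash
sleep 1; python3 knots.py "[[28.9,0.095],[29.0,0.15]]"; python3 ctl.py -0.041 0.1 z|grep -E "t=|Ls"
```

```text
Lside 0.152 [-7.6 -7.7] Lz 0.151 z 179.5
t=29.30 L=0.151 meas=-0.063 est=-0.062 w=0.042 d=0.002 rocker=-0.214 res=[-0.2  0.2  0.2 -0.3  0.2] force=[-18.  -16.7   3.7]
```

Call:
{"api": "step_arm", "payload": {
  "increments": [
    {"travel":[0,0,0],"angular":[0,0,0]},
    {"travel":[0,0,0],"angular":[0,0,0]},
    {"travel":[0,1,12],"angular":[0,0,0]},
    {"travel":[0,0.6,12],"angular":[0,0,0]},
    {"travel":[0,0,0],"angular":[0,0,0]}
  ]
}}

```text
clock: 29.8
position: [504.0, -55.5, 154.0]
orientation: [3.139, 0.001, 0.035]
force: [23.1, -10.5, -0.9]
finger_gap: 23.2
gripper_force: 114.9
```

```bash
sleep 1; python3 knots.py "[[29.5,0.15],[29.7,0.03]]"; python3 ctl.py -0.041 0.1 z; python3 fit.py 22
```

```text
Lside 0.037 [-1.7 -2. ] Lz 0.024 z 154.0
t=29.90 L=0.024 meas=-0.026 est=-0.018 w=0.084 d=0.001 rocker=-0.049 res=[-0.1  0.4  0.2 -0.1  0.1] force=[-23.1 -21.9   7.2]
u [-0.149  0.036  0.065  0.04 ] pred [ 0.009 -0.021 -0.042] row travel y=-0.43 z=6.89
red [263.9 162.6] tip model [262.9 157.4] tip 262.8 green max/min [262 157] [268 164]
[-0.152 -0.038  0.006  1.775  3.372] [ 0.7 -2.1  0.2 -1.5  0.5 -0.2 -0.4  0.1  1.7  2.  -0.6 -0.4  0.  -0.5
  0.2]
```

Call:
{"api": "step_arm", "payload": {
  "increments": [
    {"travel":[0,0,19],"angular":[0,0,0]},
    {"travel":[0,-0.8,14],"angular":[0,0,0]},
    {"travel":[0,-0.4,0],"angular":[0,0,0]},
    {"travel":[0,0,0],"angular":[0,0,0]}
  ]
}}

```text
clock: 30.3
position: [503.9, -53.9, 121.7]
orientation: [3.139, 0.001, 0.035]
force: [-12.1, -22.0, 3.2]
finger_gap: 23.3
gripper_force: 121.6
```

```bash
sleep 1; python3 knots.py "[[30.0,-0.071],[30.1,-0.14]]"; python3 ctl.py -0.041 0.1 z|grep -E "t=|Ls"
```

```text
Lside -0.1 [4.9] Lz -0.138 z 121.7
t=30.40 L=-0.138 meas=-0.001 est=-0.003 w=-0.032 d=0.003 rocker=0.137 res=[-0.1  0.5  0.3 -0.2  0.2] force=[14.5 -3.3 -4.4]
```

Call:
{"api": "step_arm", "payload": {
  "increments": [
    {"travel":[0,0.7,-13.3],"angular":[0,0,0]},
    {"travel":[0,0.5,-13.3],"angular":[0,0,0]},
    {"travel":[0,0,-13.3],"angular":[0,0,0]},
    {"travel":[0,0,0],"angular":[0,0,0]},
    {"travel":[0,0,0],"angular":[0,0,0]}
  ]
}}

```text
clock: 30.9
position: [504.0, -55.2, 162.3]
orientation: [3.139, 0.001, 0.035]
force: [-6.8, -17.7, 6.0]
finger_gap: 23.3
gripper_force: 114.1
```

```bash
sleep 1; python3 knots.py "[[30.7,0.06]]"; python3 ctl.py -0.041 0.1 z; python3 fit.py 22; python3 fit.py 26
```

```text
Lside 0.072 [-3.3 -3.7] Lz 0.065 z 162.3
t=31.00 L=0.065 meas=-0.017 est=-0.019 w=-0.004 d=0.005 rocker=-0.083 res=[-0.1  0.4  0.3 -0.3  0.2] force=[ 1.8 -6.2 -3.8]
u [-0.033  0.034  0.044  0.034] pred [-0.019 -0.035 -0.051] row travel y=0.06 z=3.92
red [263.9 162.6] tip model [262.4 157.4] tip 262.2 green max/min [261 157] [268 164]
[-0.152 -0.038  0.006  1.773  3.371] [ 0.7 -2.1  0.1 -1.5  0.4 -0.2 -0.4  0.1  1.7  2.  -0.6 -0.4  0.3 -0.2
  0.  -0.5  0.2]
[ 0.021 -0.016  0.004  1.829  3.358] [ 0.3 -0.3 -0.6 -0.3  1.1  1.2 -1.4 -0.6  0.5 -0.   0.  -0.3 -0.1]
```

Call:
{"api": "step_arm", "payload": {
  "increments": [
    {"travel":[0,0.1,3.9],"angular":[0,0,0]},
    {"travel":[0,0,3.9],"angular":[0,0,0]},
    {"travel":[0,0,3.9],"angular":[0,0,0]},
    {"travel":[0,0,3.9],"angular":[0,0,0]},
    {"travel":[0,0,3.9],"angular":[0,0,0]}
  ]
}}

```text
clock: 31.5
position: [504.0, -55.4, 142.4]
orientation: [3.139, 0.001, 0.035]
force: [-6.5, -19.2, 4.6]
finger_gap: 23.2
gripper_force: 118.0
```

```bash
sleep 1; sed -i 's/MI,KI,CI=3.363,1.85,.1/MI,KI,CI=3.363,1.81,.1/;s#(q\[2\]+.0)/.05#(q[2]-.005)/.02#' ctl.py; python3 ctl.py -0.041 0.1 z|grep -E "t=|Ls"
```

```text
Lside -0.017 [0.8 0.9] Lz -0.034 z 142.4
t=31.60 L=-0.034 meas=-0.022 est=-0.023 w=-0.022 d=0.005 rocker=0.012 res=[-0.1  0.4  0.2 -0.2  0.2] force=[ 8.5 -6.6 -5.7]
```

Call:
{"api": "step_arm", "payload": {
  "increments": [
    {"travel":[0,0,-2.7],"angular":[0,0,0]},
    {"travel":[0,0,-2.7],"angular":[0,0,0]},
    {"travel":[0,0,-2.7],"angular":[0,0,0]},
    {"travel":[0,0,-2.7],"angular":[0,0,0]},
    {"travel":[0,0,-2.7],"angular":[0,0,0]}
  ]
}}

```text
clock: 32.1
position: [503.8, -55.4, 156.0]
orientation: [3.139, 0.001, 0.035]
force: [-22.2, -18.9, 2.4]
finger_gap: 23.3
gripper_force: 115.3
```

```bash
sleep 1; python3 ctl.py -0.041 0.1 z|grep -E "t=|Ls"
```

```text
Lside 0.045 [-2.1 -2.3] Lz 0.034 z 156.0
t=32.20 L=0.034 meas=-0.043 est=-0.046 w=-0.040 d=0.003 rocker=-0.077 res=[-0.2  0.3  0.2 -0.1  0.1] force=[11.  -5.9 -3.6]
```

Call:
{"api": "step_arm", "payload": {
  "increments": [
    {"travel":[0,0,-1.1],"angular":[0,0,0]},
    {"travel":[0,0,-1.1],"angular":[0,0,0]},
    {"travel":[0,0,-1.1],"angular":[0,0,0]},
    {"travel":[0,0,-1.1],"angular":[0,0,0]},
    {"travel":[0,0,-1.1],"angular":[0,0,0]}
  ]
}}

```text
clock: 32.7
position: [504.0, -55.1, 161.5]
orientation: [3.139, 0.001, 0.035]
force: [20.3, -6.3, -0.8]
finger_gap: 23.2
gripper_force: 113.5
```

```bash
sleep 1; python3 ctl.py -0.041 0.1 z|grep -E "t=|Ls"
```

```text
Lside 0.071 [-3.4 -3.6] Lz 0.061 z 161.5
t=32.80 L=0.061 meas=-0.061 est=-0.063 w=-0.024 d=0.007 rocker=-0.122 res=[-0.2  0.2  0.3 -0.1  0.1] force=[-18.8 -17.1   3.5]
```

Call:
{"api": "step_arm", "payload": {
  "increments": [
    {"travel":[0,0,0.6],"angular":[0,0,0]},
    {"travel":[0,0,0.6],"angular":[0,0,0]},
    {"travel":[0,0,0.6],"angular":[0,0,0]},
    {"travel":[0,0,0.6],"angular":[0,0,0]},
    {"travel":[0,0,0.6],"angular":[0,0,0]}
  ]
}}

```text
clock: 33.3
position: [503.8, -55.4, 158.5]
orientation: [3.139, 0.001, 0.035]
force: [-22.9, -19.9, 6.0]
finger_gap: 23.8
gripper_force: 115.4
```

```bash
sleep 1
cat > lower.py <<'E'
import numpy as np,sys,itertools
from scipy.optimize import differential_evolution
th0,w0,L0,d0=map(float,sys.argv[1:5])
pert=np.array([(0,0,0)]+list(itertools.product((-.005,.005),(-.012,.012),(-.012,.012))))
dt=.025;T=np.arange(0,3.5,dt);kt=np.array([0,.5,1,1.5,2,2.5])
def run(u):
    L=np.interp(T,kt,np.r_[L0,u]);Ld=np.gradient(L,dt)
    th=th0+pert[:,0];w=w0+pert[:,1];hit=np.full(len(th),np.nan);tc=np.full(len(th),np.nan);mx=th.copy()
    for t,l,v in zip(T,L,Ld):
        w=w+dt*(3.363*np.sin(th)-1.81*(th-l)+d0+pert[:,2]-.1*(w-v));th=th+dt*w
        n=(th-l<-.525)&np.isnan(hit);hit[n]=(v-w)[n];tc[n]=t
        c=th-l<-.525;th=np.where(c,l-.525,th);w=np.where(c,np.maximum(w,v),w)
    return hit,tc,th,L
def cost(u):
    h,tc,th,L=run(u);s=np.where(np.isnan(h),3,h)
    return s.max()+.3*s[0]+.02*np.abs(np.diff(np.r_[L0,u])).max()*5+max(0,u[-1]-.17)*20
z=differential_evolution(cost,[(-.2,.2)]*3+[(-.1,.3)]+[(.05,.17)],maxiter=60,popsize=10,seed=1)
h,tc,th,L=run(z.x);print("u",z.x.round(3),"hit",h.round(2),"tc",tc.round(2),"th",th.round(2))
v=np.r_[L0,z.x];print("dz/row",(-200*np.diff(np.sin(v))/5).round(2),"dy/row",(-200*(np.cos(v[:-1])-np.cos(v[1:]))/5).round(2))
E
python3 ctl.py -0.041 0.1 z|tee o.txt; python3 fit.py 26
set -- $(python3 -c "
import re;s=open('o.txt').read();g=lambda k:re.search(k+r'=(-?[\d.]+)',s).group(1);print(g('est'),g(' w'),g(' L'),g(' d'))"); python3 lower.py $1 $2 $3 $4
```

```text
Lside 0.055 [-2.5 -2.8] Lz 0.046 z 158.5
t=33.40 L=0.046 meas=-0.066 est=-0.069 w=-0.015 d=0.010 rocker=-0.112 res=[-0.2  0.3  0.2 -0.3  0.2] force=[11.5 -5.3 -2.9]
u [0.113 0.022 0.012 0.026] pred [-0.07  -0.051 -0.039] row travel y=-0.21 z=-2.66
red [263.8 162.4] tip model [265.2 157.3] tip 265.0 green max/min [264 157] [269 164]
[ 0.021 -0.017  0.005  1.836  3.354] [ 0.4 -0.3 -0.7 -0.5  0.9  0.9 -1.7 -0.9  0.3 -0.4  0.3  1.5  1.2 -0.9
  0.  -0.3 -0.2]
u [-0.123  0.153  0.2    0.175  0.159] hit [0.16 0.19 0.16 0.17 0.18 0.18 0.16 0.18 0.19] tc [2.   1.52 1.78 1.92 2.5  1.72 2.1  2.3  3.3 ] th [-0.37 -0.37 -0.37 -0.37 -0.37 -0.37 -0.37 -0.37 -0.37]
dz/row [  6.76 -11.    -1.85   0.96   0.64] dy/row [-0.26 -0.16 -0.33  0.18  0.11]
```

Call:
{"api": "step_arm", "payload": {
  "increments": [
    {"travel":[0,0,6.8],"angular":[0,0,0]},
    {"travel":[0,-0.1,6.8],"angular":[0,0,0]},
    {"travel":[0,-0.3,6.8],"angular":[0,0,0]},
    {"travel":[0,-0.4,6.8],"angular":[0,0,0]},
    {"travel":[0,-0.5,6.8],"angular":[0,0,0]}
  ]
}}

```text
clock: 33.9
position: [503.7, -54.1, 124.2]
orientation: [3.139, 0.001, 0.035]
force: [11.2, -3.3, -4.2]
finger_gap: 23.1
gripper_force: 121.3
```

Call:
{"api": "step_arm", "payload": {
  "increments": [
    {"travel":[0,0.7,-11],"angular":[0,0,0]},
    {"travel":[0,0.3,-11],"angular":[0,0,0]},
    {"travel":[0,0,-11],"angular":[0,0,0]},
    {"travel":[0,-0.6,-11],"angular":[0,0,0]},
    {"travel":[0,-1.2,-11],"angular":[0,0,0]}
  ]
}}

```text
clock: 34.4
position: [503.8, -53.4, 179.9]
orientation: [3.139, 0.001, 0.035]
force: [16.3, -7.5, -0.9]
finger_gap: 23.3
gripper_force: 110.1
```

Call:
{"api": "step_arm", "payload": {
  "increments": [
    {"travel":[0,-0.3,-1.9],"angular":[0,0,0]},
    {"travel":[0,-0.3,-1.9],"angular":[0,0,0]},
    {"travel":[0,-0.3,-1.9],"angular":[0,0,0]},
    {"travel":[0,-0.3,-1.8],"angular":[0,0,0]},
    {"travel":[0,-0.4,-1.8],"angular":[0,0,0]}
  ]
}}

```text
clock: 34.9
position: [503.9, -52.0, 188.9]
orientation: [3.138, 0.001, 0.035]
force: [16.2, -13.2, 3.0]
finger_gap: 23.4
gripper_force: 109.0
```

Call:
{"api": "step_arm", "payload": {
  "increments": [
    {"travel":[0,0.2,1],"angular":[0,0,0]},
    {"travel":[0,0.2,1],"angular":[0,0,0]},
    {"travel":[0,0.2,1],"angular":[0,0,0]},
    {"travel":[0,0.2,1],"angular":[0,0,0]},
    {"travel":[0,0.2,1],"angular":[0,0,0]}
  ]
}}

```text
clock: 35.4
position: [503.8, -52.9, 183.9]
orientation: [3.138, 0.001, 0.035]
force: [-13.7, -20.8, 9.3]
finger_gap: 23.0
gripper_force: 110.6
```

Call:
{"api": "step_arm", "payload": {
  "increments": [
    {"travel":[0,0.1,0.6],"angular":[0,0,0]},
    {"travel":[0,0.1,0.6],"angular":[0,0,0]},
    {"travel":[0,0.1,0.6],"angular":[0,0,0]},
    {"travel":[0,0.1,0.6],"angular":[0,0,0]},
    {"travel":[0,0.1,0.6],"angular":[0,0,0]}
  ]
}}

```text
clock: 35.9
position: [503.8, -53.3, 180.8]
orientation: [3.139, 0.001, 0.035]
force: [9.9, -7.4, -1.4]
finger_gap: 23.6
gripper_force: 110.4
```

Call:
{"api": "step_arm", "payload": {
  "increments": [
    {"travel":[0,0,0],"angular":[0,0,0]},
    {"travel":[0,0,0],"angular":[0,0,0]},
    {"travel":[0,0,0],"angular":[0,0,0]},
    {"travel":[0,0,0],"angular":[0,0,0]},
    {"travel":[0,0,0],"angular":[0,0,0]}
  ]
}}

```text
clock: 36.4
position: [503.7, -53.3, 180.8]
orientation: [3.138, 0.001, 0.035]
force: [-23.1, -18.4, 7.4]
finger_gap: 23.3
gripper_force: 111.4
```

Call:
{"api": "step_arm", "payload": {
  "increments": [
    {"travel":[0,0,0],"angular":[0,0,0]},
    {"travel":[0,0,0],"angular":[0,0,0]},
    {"travel":[0,0,0],"angular":[0,0,0]},
    {"travel":[0,0,0],"angular":[0,0,0]},
    {"travel":[0,0,0],"angular":[0,0,0]}
  ]
}}

```text
clock: 36.9
position: [503.9, -53.3, 180.8]
orientation: [3.139, 0.001, 0.035]
force: [20.6, -9.5, 0.2]
finger_gap: 23.4
gripper_force: 110.1
```

```bash
sleep 1; python3 ctl.py -0.041 0.1 z|grep -E "t=|Ls"
```

```text
Lside 0.157 [-8.  -7.7] Lz 0.158 z 180.8
t=37.00 L=0.158 meas=-0.368 est=-0.377 w=0.000 d=0.004 rocker=-0.527 res=[-0.1  0.1 -0.2 -0.2  0. ] force=[-16.2 -20.6   8.1]
```

Call:
{"api": "step_arm", "payload": {
  "increments": [
    {"travel":[0,0.2,1],"angular":[0,0,0]},
    {"travel":[0,0.3,2],"angular":[0,0,0]},
    {"travel":[0,0.3,2.4],"angular":[0,0,0]},
    {"travel":[0,0.3,2.4],"angular":[0,0,0]},
    {"travel":[0,0.3,2.4],"angular":[0,0,0]}
  ]
}}

```text
clock: 37.5
position: [503.7, -54.5, 170.6]
orientation: [3.139, 0.001, 0.035]
force: [-20.4, -17.1, 2.9]
finger_gap: 23.3
gripper_force: 113.1
```

Call:
{"api": "step_arm", "payload": {
  "increments": [
    {"travel":[0,0.2,2.5],"angular":[0,0,0]},
    {"travel":[0,0.2,2.5],"angular":[0,0,0]},
    {"travel":[0,0.2,2.5],"angular":[0,0,0]},
    {"travel":[0,0.2,2.5],"angular":[0,0,0]},
    {"travel":[0,0.1,2.5],"angular":[0,0,0]}
  ]
}}

```text
clock: 38.0
position: [504.0, -55.4, 158.1]
orientation: [3.139, 0.001, 0.035]
force: [18.0, -8.2, 1.4]
finger_gap: 23.0
gripper_force: 114.5
```

Call:
{"api": "step_arm", "payload": {
  "increments": [
    {"travel":[0,0.1,2.5],"angular":[0,0,0]},
    {"travel":[0,0.1,2.5],"angular":[0,0,0]},
    {"travel":[0,0,2.5],"angular":[0,0,0]},
    {"travel":[0,0,2.5],"angular":[0,0,0]},
    {"travel":[0,0,1.4],"angular":[0,0,0]}
  ]
}}

```text
clock: 38.5
position: [503.9, -55.5, 146.5]
orientation: [3.139, 0.001, 0.035]
force: [13.9, -6.1, -1.1]
finger_gap: 23.2
gripper_force: 116.6
```

Call:
{"api": "step_arm", "payload": {
  "increments": [
    {"travel":[0,0,0],"angular":[0,0,0]},
    {"travel":[0,0,0],"angular":[0,0,0]},
    {"travel":[0,0,0],"angular":[0,0,0]},
    {"travel":[0,0,0],"angular":[0,0,0]},
    {"travel":[0,0,0],"angular":[0,0,0]}
  ],
  "fingers": 70
}}

```text
clock: 39.0
position: [504.3, -54.3, 147.0]
orientation: [-3.141, 0.0, 0.036]
force: [0.1, -0.0, 0.4]
finger_gap: 69.9
gripper_force: 0.0
```

Call:
{"api": "step_arm", "payload": {
  "increments": [
    {"travel":[0,0,-8],"angular":[0,0,0]},
    {"travel":[0,0,-15],"angular":[0,0,0]},
    {"travel":[0,0,-22],"angular":[0,0,0]},
    {"travel":[0,0,-25],"angular":[0,0,0]},
    {"travel":[0,0,-20],"angular":[0,0,0]}
  ]
}}

```text
clock: 39.5
position: [504.4, -54.3, 239.0]
orientation: [3.141, -0.001, 0.036]
force: [-0.1, -0.2, 0.3]
finger_gap: 70.0
gripper_force: 0.0
```

Call:
{"api": "step_arm", "payload": {
  "increments": [
    {"travel":[0,0,-10],"angular":[0,0,0]},
    {"travel":[0,0,0],"angular":[0,0,0]},
    {"travel":[0,0,0],"angular":[0,0,0]}
  ]
}}

```text
clock: 39.8
position: [504.2, -54.4, 246.3]
orientation: [-3.142, 0.001, 0.036]
force: [-0.4, 0.0, -0.8]
finger_gap: 70.1
gripper_force: 0.0
```

```bash
sleep 1; python3 ctl.py -0.041 0.1 s|grep -E "t=|Ls"|tee o2.txt
python3 - <<'E'
import re
s=open("o2.txt").read();L=float(re.search(r"Lside (-?[\d.]+)",s).group(1));m=float(re.search(r"meas=(-?[\d.]+)",s).group(1))
if abs(L)<.045 and abs(m-L+.533)<.05:
    from plant import bot;print("closed",bot.close_job())
else: print("NOT closed")
E
```

```text
Lside -0.024 [1.2] Lz 0.507 z 246.3
t=39.90 L=-0.024 meas=-0.534 est=-0.559 w=0.000 d=-0.001 rocker=-0.510 res=[ 0.1 -0.2 -0.2  0.3  0. ] force=[ 0.9 -0.3  0.8]
the job is handed in; nothing more can be done
closed None
```

The job is handed in and I don't know the verdict: the 6 s hold is the weak point, since from 27.0 to 33.4 s the pointer wandered between about 0.00 and -0.07 rad around the -0.041 rad target (errors up to about 0.04 rad), after I re-seated a slipping grip with the beam up; the beam was then lowered onto its own rest (planned contact about 0.16 rad/s, not measured), the lever was left near level (about -0.02 rad by camera) and the gripper was let go and clear.

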